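Hang the plaster reliefs on the drying stand and start the dryer

TASK

Hang every plaster relief plate that lies on the table on a stud of the sloped drying stand, any plate on any stud: press the large end of its keyhole over the stud head, then slide it down the slope until it is locked fully home, flat on the panel and hanging straight. Only when all are hung, press the recessed timer button right in with the stylus and stand the stylus back upright in its holder, collar down on the block; then raise the guard hood well up, flip the switch beneath fully over to on, and lower the hood fully shut. Until its turn comes leave the hood down and the switch off; do not move the sprayer, the tub or the palette knife, and leave everything at rest with the plates still locked.

Things in the scene. Friction and masses are not known exactly. Their poses are not given: they have to be found in the camera images.
- plate_leaf: aluminium plate 150 (x) x 90 (y) x 6 mm, 0.25 kg, may be absent; starts flat on the table. Origin: underside centre; z out of the grip's face, +x to the keyhole end (upper when hung). Wooden grip block 36 (x) x 30 (y), centred at x = -4, z 6 to 46. Relief of a leaf at x -72 to -28, z up to 20. Through keyhole: large end 30 wide, centre x = +34; 13 mm slot on towards +x
- plate_leaf_key (a point): home point of this plate's keyhole, at the underside, x = +58 mm, y = 0 on the plate: where the stud's axis stands when the plate has slid fully home, 24 mm from the centre of the large end
- plate_shell: aluminium plate 150 (x) x 90 (y) x 6 mm, 0.25 kg, may be absent; starts flat on the table. Origin: underside centre; z out of the grip's face, +x to the keyhole end (upper when hung). Wooden grip block 36 (x) x 30 (y), centred at x = -4, z 6 to 46. Relief of a scallop shell at x -72 to -28, z up to 20. Through keyhole: large end 30 wide, centre x = +34; 13 mm slot on towards +x
- plate_shell_key (a point): home point of this plate's keyhole, at the underside, x = +58 mm, y = 0 on the plate: where the stud's axis stands when the plate has slid fully home, 24 mm from the centre of the large end
- plate_ear: aluminium plate 150 (x) x 90 (y) x 6 mm, 0.25 kg, may be absent; starts flat on the table. Origin: underside centre; z out of the grip's face, +x to the keyhole end (upper when hung). Wooden grip block 36 (x) x 30 (y), centred at x = -4, z 6 to 46. Relief of an ear at x -72 to -28, z up to 20. Through keyhole: large end 30 wide, centre x = +34; 13 mm slot on towards +x
- plate_ear_key (a point): home point of this plate's keyhole, at the underside, x = +58 mm, y = 0 on the plate: where the stud's axis stands when the plate has slid fully home, 24 mm from the centre of the large end
- stud0 (a point): foot of the left (robot's left, +y) stud on the drying stand's panel, which slopes 20 degrees, low edge to the robot, 320 mm wide, 145 mm down and 50 mm up the slope from the studs. x up the slope, y across to the left, z out of the face, here 85 mm above the table. Studs 110 mm apart: shank 8 mm diameter, 9 long, head 20 diameter, 6 high. Any plate fits any stud
- stud1 (a point): foot of the middle stud on the drying stand's panel, which slopes 20 degrees, low edge to the robot, 320 mm wide, 145 mm down and 50 mm up the slope from the studs. x up the slope, y across to the left, z out of the face, here 85 mm above the table. Studs 110 mm apart: shank 8 mm diameter, 9 long, head 20 diameter, 6 high. Any plate fits any stud
- stud2 (a point): foot of the right (-y) stud on the drying stand's panel, which slopes 20 degrees, low edge to the robot, 320 mm wide, 145 mm down and 50 mm up the slope from the studs. x up the slope, y across to the left, z out of the face, here 85 mm above the table. Studs 110 mm apart: shank 8 mm diameter, 9 long, head 20 diameter, 6 high. Any plate fits any stud
- hood (a joint): grey plastic guard hood over the dryer switch: rad, 0 lowered, 1.9 fully raised. Hood 90 wide, 84 deep, 54 mm high, on a fixed grey box 100 x 100 x 40 mm; hinged along the box's far edge, swings up and back; the stiff hinge (0.1 N m) holds it wherever it is left
- hood_bar (a point): middle of the hood's lift bar: round steel, 12 mm diameter, 86 mm long, along its own y (level), on two side arms with a clear gap of 30 mm to the hood's front wall, 77 mm above the table when lowered; can be pinched across from above. 127 mm from the hinge line. Turns with the hood
- hood_hinge (a point): middle of the hood's hinge line, on the fixed switch box, 41 mm above the table; the line is its y axis; x points away from the lift bar. The lowered bar lies at x = -122, z = +36 mm from it; a growing joint value turns it up and towards +x about +y
- toggle (a joint): dryer switch lever under the hood: rad, 0 off (leaning 0.5 rad to the box's -y side), 1.0 on (leaning 0.5 rad to its +y side); stays where it is left, friction about 0.03 N m
- toggle_tip (a point): centre of the 14 mm ball at the tip of the switch lever, 36 mm from its pivot, which is on the top face of the box at its centre (43 mm towards -x from the hinge line, 40 mm above the table); the lever swings along the box's y. Turns with the lever
- timer (a joint): recessed steel reset button of the dryer's timer: m, 0 out, 0.004 fully pressed; sprung, about 1.6 N to start it and 5 N to press it fully
- timer_top (a point): centre of the button's top face: the button is 12 mm across, 6 mm down (when out) a vertical 16 mm hole in the middle of the top of a fixed grey box, 64 x 64 mm, 45 mm high. Moves with the button
- stylus: stylus, 115 mm long, 50 g, starts upright in the holder. Origin: centre of its tip; z along it towards the handle's end. Steel tip 7 mm diameter to z = 22, cone, 18 mm diameter shaft from 32 to 45, wooden collar 34 mm diameter from 45 to 53, round wooden handle 18 mm diameter from 53 to 115
- holder_top (a point): mouth of the stylus holder: centre of the 24 mm hole, 48 mm deep, in the top of a fixed wooden block 56 x 56 mm, 50 mm high. The stylus's collar rests on the block's top, its tip then 45 mm below this point
- sprayer: bystander: white spray bottle, 66 mm diameter, 170 mm tall; origin under its centre
- tub: bystander: white plastic tub, 90 mm across, 85 mm high; origin under its centre
- palette_knife: bystander: palette knife, 200 mm long, 1 to 3 cm high, lying flat; origin near its middle
There are look-alikes about, which are no part of the job. What is shaped like the plate_shell but red or yellow is not meant.

How it is judged:
By the outcome, as a careful person would: the job done as asked, in the order asked, and still so for the second after the job is handed in, with the robot touching nothing.
Of plate_leaf, plate_shell, plate_ear only 2 to 3 are there at a start; the rules pass over those that are not, and their reading is None.
At some moment in a run one of plate_leaf, plate_shell, plate_ear may be knocked a few centimetres aside while the robot is not near it.
It also fails if it takes over 210 s, if anything falls off the work surface, if the arm or the gripper's body presses on something with over 40 N, if the wrist force passes 120 N, or if a joint passes its speed limit or range.

ROBOT

A 6-joint arm with a two-finger parallel gripper is mounted at the origin on the work surface. World frame = base frame: x ahead of the robot, y to its left, z up, the work surface at z = 0. Lengths are in m, angles in rad, forces in N, time in s.
With the tool pointing down it reaches from about 0.225 to 0.875 m from the base axis. Payload 3.4 kg.
Tool frame: the origin (TCP) lies between the finger pads; the fingertips stand 17 mm ahead of it and the grasp point (between the pads) lies 2 mm behind it (bot.tcp_to_tips is the distance from the TCP to the fingertips, in m); z points along the fingers, y is the line along which they close (so a half turn about z gives the same grasp; the last joint's range is limited). The gripper opens to 85 mm and grips with 20 to 120 N. Pads are 22 mm wide; open, the fingers measure 114 mm over their backs; the gripper's body (76 mm by 85 mm) begins 54 mm behind the grasp point. The pads swing forward as they close: fully open they stand 13 mm farther back than shut.
Start: joints at [1.12, 0.276, 1.505, -0, 1.361, -0.121], TCP at [0.186, 0.544, 0.248] pointing down, gripper open.
Joint ranges: [-2.89, 2.89], [-0.75, 2.08], [0.22, 2.7], [-1.18, 4.32], [0.11, 2.71], [-2.7, 2.7]. Speed limits (rad/s): [2.57, 2.57, 3.14, 3.14, 3.14, 3.14].

INTERFACE

Orientations are given as a rotation vector (axis times angle).
In Python, from plant import bot gives the robot as it stands.
- The arm moves only by the tool apply_moves, never from a script. Its argument "increments" is a list of rows, each a list of 5 numbers: the shift along the tool's x, y, z in m, then the turn about the tool's z in degrees, then the opening, from 0 (shut) to 1 (fully open). In form: [[x, y, z, twist, grip], ...]. A call has 1 to 20 rows; each row shifts and turns the commanded pose from where the row before left it, along the tool's axes as they then stand; what a row does not reach is not made up. A row lasts 1/12 s, in which the tool goes at most 41.7 mm and 7.16 degrees, less where a joint would pass 70% of its speed; a pose out of reach is approached as far as the arm can. A call is refused whole if a number of a shift passes 0.0417 or a number of a turn 7.16, either way. A call with a gripper value outside its range is refused whole. The fingers move at their own pace and stop on an object; "squeeze" is the grip in N (left out, the last holds). Time passes only in rows, so rows that do not move let the fingers close. It gives the time, the measured TCP pose, the force, the opening and the grip force at its end, in the units of the state.
- bot.get_state(): the state, without advancing time (a new reading comes with each control period).
- bot.read_camera(name): name is "side" or "top" or "wrist"; returns the picture (480x640x3 uint8, blue, green, red); there is no depth.
- bot.camera_model(name): a dict with "vfov" (degrees; the focal length in pixels is half the picture's height over the tangent of half this angle, whatever the lens; pixels are square), "cx", "cy" (the principal point, pixels), "D" ([k1, k2, p1, p2, k3] as OpenCV has them; the pictures are not rectified), "extrinsics" (4x4, takes a point from camera to world coordinates). Camera axes: x right, y down, z forward; pixel columns grow to the right and rows downward; lengths in m; the calibration is good to about 2 mm. A picture is of the moment at which its call begins: read the wrist's pose just before it. camera_model takes no time and is no camera call; for the wrist camera it gives the pose at the moment of the call.
- bot.hand_in(): hands the job in; it is judged then, once.
Trained networks look in the newest picture that a camera, given by its name, has taken for a name from the list of things; names that differ only in an ending like _2 or _b are one class to them, and where a whole thing is asked for, a point or a joint stands for the part that bears it (a point fixed in the world has none). Each returns a list of dicts, best first, with "p" (0 to 1); they miss things now and then, are a little off and sometimes report something else, mostly with a low value. They report only what shows in the picture. A call takes as long as a camera call. They do not tell look-alikes from the thing itself.
- bot.recognise(camera, name): "at" ([column, row] in pixels, amid what is visible of it).
The state is a dict: "time": time; "joint_pos": joint angles; "dq": joint speeds; "effort": joint torques, N m; "ee_pos": TCP position; "orientation": TCP orientation; "force": force on the tool from outside, world axes, zero at the start; "ft_torque": the same for the moment, N m; "grip_width": finger opening in m; "finger_force": force on a finger pad.
Only numpy, scipy, OpenCV 4.12 (cv2) and the standard library are available. Lean on these libraries where they do the work, as an engineer would, in place of code of your own. Each camera call takes 0.05 s, during which the arm holds its last target. There are 200 camera calls.

## Working session

There is one attempt and no reset: what is moved stays moved. The work goes in short steps, Python scripts to look and compute and a tool call to move; the robot and the scene stay as the last step left them, time stands still between calls to the robot, and variables do not carry over. Pictures are saved under pics/ and viewed, at most 14 in all, crops included, and the job is handed in when it is done.

Besides the shell and the picture viewer there is one more tool, called after "Call:" as name([rows], argument=value, ...), one row to a line, values as JSON. apply_moves: Moves the arm, as the interface text tells. Its arguments: {"type":"object","properties":{"increments":{"type":"array","items":{"type":"array","items":{"type":"number"}}},"squeeze":{"type":"number"}},"required":["increments"]}

```bash
ls; mkdir -p pics
cat > h.py <<'E'
import numpy as np, cv2
from plant import bot
from scipy.spatial.transform import Rotation as R
def K(m):
    f=240/np.tan(np.radians(m["vfov"])/2); return np.array([[f,0,m["cx"]],[0,f,m["cy"]],[0,0,1.]])
def ray(cam,px,m=None):
    m=m or bot.camera_model(cam); E=np.array(m["extrinsics"])
    u=cv2.undistortPoints(np.array([[px]],float),K(m),np.array(m["D"],float))[0,0]
    return E[:3,3],E[:3,:3]@np.array([u[0],u[1],1])
def atz(cam,px,z,m=None):
    o,d=ray(cam,px,m); return o+d*(z-o[2])/d[2]
def proj(cam,P,m=None):
    m=m or bot.camera_model(cam); E=np.linalg.inv(np.array(m["extrinsics"]))
    return cv2.projectPoints(np.atleast_2d(P).astype(float),cv2.Rodrigues(E[:3,:3])[0],E[:3,3],K(m),np.array(m["D"],float))[0][:,0]
def tri(ca,pa,cb,pb):
    o1,d1=ray(ca,pa);o2,d2=ray(cb,pb)
    s=np.linalg.lstsq(np.c_[d1,-d2],o2-o1,rcond=None)[0]
    a,b=o1+s[0]*d1,o2+s[1]*d2
    return (a+b)/2,np.linalg.norm(a-b)
E
python3 - <<'E'
from h import *
np.set_printoptions(precision=4,suppress=True)
for c in("top","side"):
    cv2.imwrite(f"pics/{c}0.png",bot.read_camera(c))
    m=bot.camera_model(c);print(c,m["vfov"],m["cx"],m["cy"],m["D"]);print(np.array(m["extrinsics"]))
    for n in "plate_leaf plate_leaf_key plate_shell plate_shell_key plate_ear plate_ear_key stud0 stud1 stud2 hood hood_bar hood_hinge toggle_tip timer_top stylus holder_top sprayer tub palette_knife".split():
        r=bot.recognise(c,n);print(n,[(np.round(q["at"]).tolist(),round(q["p"],2)) for q in r])
print(bot.get_state())
E
```

```text
pics
top 53.5539815933728 311.19573484212316 239.62996352700762 [-0.0942  0.      0.      0.      0.    ]
[[-0.011  -0.996   0.0892  0.4759]
 [-0.9998  0.0122  0.0131 -0.1128]
 [-0.0141 -0.089  -0.9959  1.3385]
 [ 0.      0.      0.      1.    ]]
plate_leaf []
plate_leaf_key [([139.0, 278.0], 0.15)]
plate_shell [([367.0, 220.0], 0.89), ([487.0, 246.0], 0.89), ([410.0, 290.0], 0.61)]
plate_shell_key [([366.0, 220.0], 0.96), ([413.0, 287.0], 0.83), ([485.0, 244.0], 0.73)]
plate_ear [([350.0, 292.0], 0.64)]
plate_ear_key [([364.0, 220.0], 0.38)]
stud0 [([237.0, 232.0], 0.79), ([142.0, 280.0], 0.38)]
stud1 [([237.0, 232.0], 0.79), ([142.0, 280.0], 0.38)]
stud2 [([237.0, 232.0], 0.79), ([142.0, 280.0], 0.38)]
hood [([140.0, 281.0], 0.97)]
hood_bar [([141.0, 279.0], 0.92)]
hood_hinge [([145.0, 281.0], 0.75), ([141.0, 281.0], 0.35)]
toggle_tip []
timer_top [([367.0, 219.0], 0.53)]
stylus [([274.0, 296.0], 0.56), ([139.0, 281.0], 0.24)]
holder_top [([282.0, 300.0], 0.74)]
sprayer [([318.0, 176.0], 0.89), ([241.0, 233.0], 0.43)]
tub [([365.0, 221.0], 0.7), ([149.0, 206.0], 0.66), ([241.0, 233
[... 878 characters left out ...]
r_top [([304.0, 207.0], 0.7)]
stylus [([244.0, 234.0], 0.54)]
holder_top [([242.0, 252.0], 0.82)]
sprayer [([391.0, 246.0], 0.71), ([244.0, 254.0], 0.45)]
tub [([308.0, 147.0], 0.9)]
palette_knife [([415.0, 365.0], 0.95)]
{'time': 2.0, 'joint_pos': array([ 1.12  ,  0.2759,  1.5049, -0.    ,  1.3607, -0.121 ]), 'dq': array([ 0.0008, -0.0006,  0.0003,  0.0008, -0.0006, -0.0005]), 'effort': array([ -0.001 , -41.6649, -24.6095,  -0.0003,   0.0003,  -0.    ]), 'ee_pos': array([0.1862, 0.544 , 0.2483]), 'orientation': array([0.5158, 3.0989, 0.0001]), 'force': array([ 0.4791, -0.4338, -0.2588]), 'ft_torque': array([-0.0139, -0.0226,  0.002 ]), 'finger_force': 0.0, 'grip_width': 0.08554950452515504}
```

View pics/top0.png

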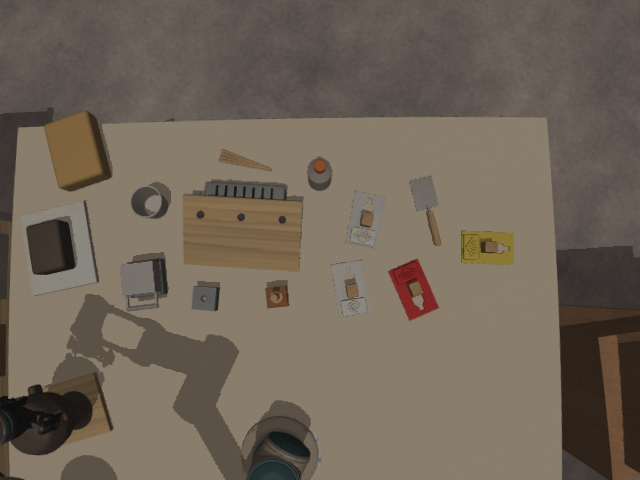

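View pics/side0.png

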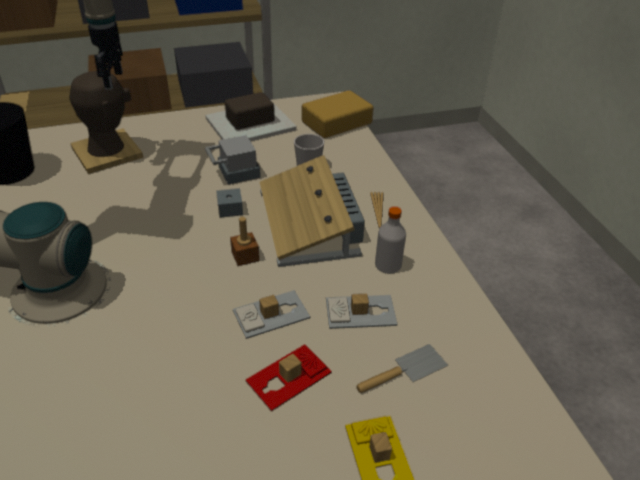

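Top view: two white plates, at (367,220) the shell and at (350,290) probably the ear. Their look-alikes are red at (413,290) and yellow at (487,247). Stand studs at (200,214), (241,217) and (282,220); hood at (143,282), timer box at (205,298), stylus and holder at (277,296). The white plates match the description, so I'm confirming them in a crop.

Run:
```python
from h import *
np.set_printoptions(precision=4,suppress=True)
t=cv2.imread("pics/top0.png");s=cv2.imread("pics/side0.png")
a=cv2.resize(t[180:330,320:520],(400,300),interpolation=3);b=cv2.resize(s[280:430,220:420],(400,300),interpolation=3)
c=cv2.resize(t[190:320,110:310],(400,300),interpolation=3);d=cv2.resize(s[120:270,200:400],(400,300),interpolation=3)
m=np.vstack([np.hstack([a,b]),np.hstack([c,d])]);cv2.imwrite("pics/m1.png",np.clip(m*1.3,0,255).astype(np.uint8))
for n,p,z in [("stud0",(200.5,214),.099),("stud1",(241,217),.099),("stud2",(282,219.5),.099),("ear grip",(351.5,290),.046),("shell grip",(366.5,217),.046),("timer",(205,298),.045),("holder",(277,296),.05)]:
    print(n,atz("top",p,z))
m=bot.camera_model("wrist");print(m["vfov"],m["cx"],m["cy"],m["D"])
s_=bot.get_state();Rt=R.from_rotvec(s_["orientation"]).as_matrix();E=np.array(m["extrinsics"])
print("cam in tool",Rt.T@(E[:3,3]-s_["ee_pos"]));print(Rt.T@E[:3,:3])
```

```text
stud0 [0.6588 0.1965 0.099 ]
stud1 [0.6492 0.0882 0.099 ]
stud2 [ 0.641  -0.0202  0.099 ]
ear grip [ 0.4536 -0.2033  0.046 ]
shell grip [ 0.652 -0.248  0.046]
timer [0.4355 0.1956 0.045 ]
holder [ 0.4397 -0.0018  0.05  ]
63.28102364286092 314.26513012228156 246.3595788959225 [-0.0051  0.      0.      0.      0.    ]
cam in tool [ 0.0738 -0.0002 -0.1255]
[[-0.0014 -0.957  -0.2901]
 [ 1.     -0.0012 -0.0007]
 [ 0.0003 -0.2901  0.957 ]]
```

View pics/m1.png

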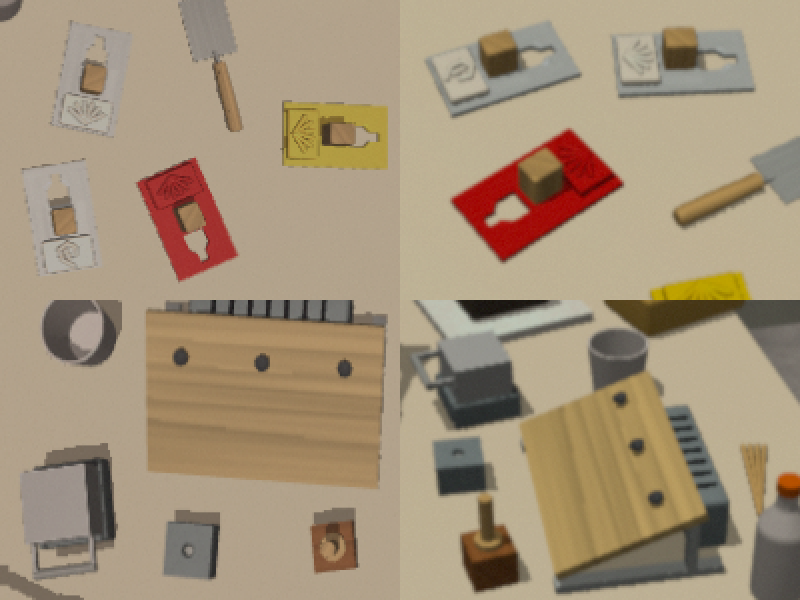

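White ear at top (350,290), relief toward the robot; white shell at (366,218), also relief toward the robot. No white leaf plate is present, and the red and yellow ones are look-alikes. I'm moving over the plates for a close wrist view.

Call:
apply_moves([
  [0,0,0,-7.1,1],
  [0,0,0,-7.1,1],
  [-0.0185,-0.036,-0.0026,0,1],
  [-0.0185,-0.036,-0.0026,0,1],
  [-0.0185,-0.036,-0.0026,0,1],
  [-0.0185,-0.036,-0.0026,0,1],
  [-0.0185,-0.036,-0.0026,0,1],
  [-0.0185,-0.036,-0.0026,0,1],
  [-0.0185,-0.036,-0.0026,0,1],
  [-0.0185,-0.036,-0.0026,0,1],
  [-0.0185,-0.036,-0.0026,0,1],
  [-0.0185,-0.036,-0.0026,0,1],
  [-0.0185,-0.036,-0.0026,0,1],
  [-0.0185,-0.036,-0.0026,0,1],
  [-0.0185,-0.036,-0.0026,0,1],
  [-0.0185,-0.036,-0.0026,0,1],
  [-0.0185,-0.036,-0.0026,0,1],
  [-0.0185,-0.036,-0.0026,0,1],
  [-0.0185,-0.036,-0.0026,0,1],
  [-0.0185,-0.036,-0.0026,0,1],
])

```text
time: 3.67
ee_pos: [0.4653, -0.1312, 0.2954]
orientation: [0.13, 3.138, 0.0]
force: [1.0, 1.4, -0.1]
grip_width: 0.0854
finger_force: 0.0
```

Call:
apply_moves([
  [-0.0185,-0.036,0,0,1],
  [-0.0185,-0.036,0,0,1],
  [-0.005,-0.01,0,0,1],
  [0,0,0,0,1],
  [0,0,0,0,1],
])

```text
time: 4.08
ee_pos: [0.4999, -0.2141, 0.2945]
orientation: [-0.131, -3.137, -0.003]
force: [-0.5, 0.1, -0.3]
grip_width: 0.0852
finger_force: 0.0
```

Run:
```python
from h import *
np.set_printoptions(precision=4,suppress=True)
print(bot.get_state()["ee_pos"],bot.get_state()["orientation"])
m=bot.camera_model("wrist");im=bot.read_camera("wrist");cv2.imwrite("pics/w1.png",im)
np.save("w1.npy",m["extrinsics"])
for n in "plate_shell plate_shell_key plate_ear plate_ear_key stud0 holder_top".split():
    print(n,[(np.round(q["at"],1).tolist(),round(q["p"],2)) for q in bot.recognise("wrist",n)])
```

```text
[ 0.4999 -0.2141  0.2945] [-0.1305 -3.1375 -0.0026]
plate_shell [([153.7, 170.1], 0.91), ([297.9, 325.7], 0.88), ([26.6, 286.8], 0.62)]
plate_shell_key [([154.0, 170.6], 0.9), ([298.2, 323.4], 0.89), ([28.8, 288.4], 0.68)]
plate_ear [([319.6, 149.4], 0.66)]
plate_ear_key [([317.3, 150.9], 0.84)]
stud0 [([560.7, 285.2], 0.57)]
holder_top [([520.6, 125.0], 0.56)]
```

View pics/w1.png

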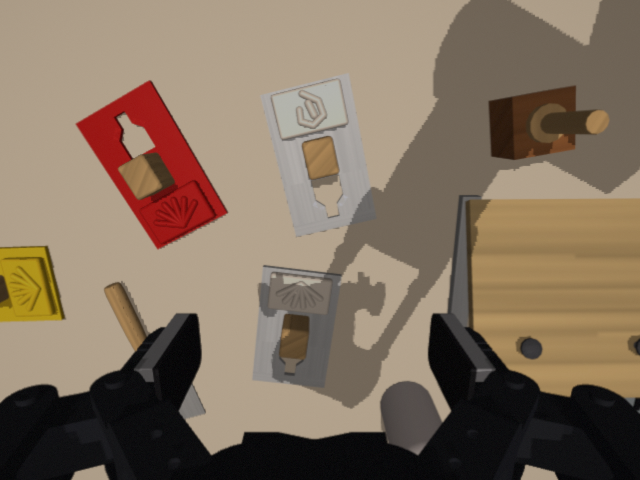

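Wrist view: ear plate corners about (264,96), (348,75), (375,217), (297,236). Shell plate corners about (264,266), (340,274), (325,387), (253,380), partly in the gripper's shadow. One stud at (531,348).

```bash
cat >> h.py <<'E'
from scipy.optimize import least_squares
def fitplate(cam,corn,m,x0):
    # corn order: (-x,-y),(-x,+y),(+x,+y),(+x,-y) of plate, z=.006
    L=np.array([[-.075,-.045,.006],[-.075,.045,.006],[.075,.045,.006],[.075,-.045,.006]])
    f=lambda v:(proj(cam,L@R.from_euler('z',v[2]).as_matrix().T+[v[0],v[1],0],m)-corn).ravel()
    r=least_squares(f,x0);return r.x,np.abs(r.fun).max()
def Rz(a): return np.array([[np.cos(a),-np.sin(a)],[np.sin(a),np.cos(a)]])
def togo(target,yaw,s=None):
    "target TCP xyz, yaw of tool y minus 90deg (rad). prints twist (deg) then shifts in tool axes after twist"
    s=s or bot.get_state();Rt=R.from_rotvec(s["orientation"]).as_matrix()
    cur=np.arctan2(Rt[1,1],Rt[0,1])-np.pi/2
    d=(yaw-cur+np.pi)%(2*np.pi)-np.pi
    if abs(d)>np.pi/2: d-=np.sign(d)*np.pi
    T=R.from_euler('z',d).as_matrix()@Rt
    print("twist",round(-np.degrees(d),2),"shift mm",np.round(1000*T.T@(np.array(target)-s["ee_pos"]),1))
E
python3 - <<'E'
from h import *
np.set_printoptions(precision=4,suppress=True)
m=bot.camera_model("wrist");m["extrinsics"]=np.load("w1.npy")
for n,c,x0 in [("ear",[[264,97],[348,75],[375,217],[297,236]],[.45,-.2,.1]),("shell",[[264,267],[340,274],[325,387],[253,380]],[.65,-.25,-.1])]:
    v,e=fitplate("wrist",np.array(c,float),m,x0);print(n,v,np.degrees(v[2]),e)
    print(" grip centre",v[:2]+Rz(v[2])@[-.004,0], proj("wrist",[*(v[:2]+Rz(v[2])@[-.004,0]),.046],m),proj("top",[*(v[:2]+Rz(v[2])@[-.004,0]),.046]))
    g=v[:2]+Rz(v[2])@[-.004,0];togo([*g,.15],v[2])
print("stud2 head",atz("wrist",[531,347],.099,m))
E
```

```text
ear [ 0.4581 -0.203   0.1415] 8.109732990834058 3.0844286419008995
 grip centre [ 0.4542 -0.2036] [[321.4201 159.2592]] [[351.6086 289.7643]]
twist -12.73 shift mm [ 44.1  15.9 145.5]
shell [ 0.6519 -0.2496 -0.1988] -11.392016457641745 1.7169090108461091
 grip centre [ 0.6479 -0.2488] [[294.0278 344.5598]] [[366.8345 218.4824]]
twist 6.78 shift mm [-152.    -5.8  145.6]
stud2 head [ 0.6382 -0.0223  0.099 ]
```

Call:
apply_moves([
  [0,0,0,-6.4,0.7],
  [0,0,0,-6.3,0.7],
  [0.0147,0.0053,0.035,0,0.7],
  [0.0147,0.0053,0.035,0,0.7],
  [0.0147,0.0053,0.035,0,0.7],
  [0,0,0.035,0,0.7],
  [0,0,0.035,0,0.7],
  [0,0,0.035,0,0.7],
  [0,0,0.03,0,0.7],
  [0,0,0.0225,0,0.7],
  [0,0,0,0,0.7],
  [0,0,0,0,0.2],
  [0,0,0,0,0.1],
  [0,0,0,0,0.1],
  [0,0,0,0,0.1],
  [0,0,0,0,0.1],
  [0,0,0,0,0.1],
], squeeze=30)

```text
time: 5.85
ee_pos: [0.4557, -0.2052, 0.0344]
orientation: [-0.219, 3.13, -0.003]
force: [0.2, 0.9, 8.0]
grip_width: 0.0292
finger_force: 32.2
```

Call:
apply_moves([
  [0,0,-0.02,0,0.1],
  [0,0,-0.04,0,0.1],
  [0,0,-0.04,0,0.1],
  [0,0,-0.04,0,0.1],
  [0,0,-0.04,0,0.1],
  [0,0,-0.03,0,0.1],
  [0,0,-0.01,6.5,0.1],
  [0,0,0,6.4,0.1],
  [0,0,0,0,0.1],
  [0,0,0,0,0.1],
  [0,0,0,0,0.1],
])

```text
time: 6.77
ee_pos: [0.4536, -0.2042, 0.2517]
orientation: [-0.131, -3.137, -0.002]
force: [0.5, 0.1, -4.3]
grip_width: 0.0294
finger_force: 31.1
```

Run:
```python
from h import *
np.set_printoptions(precision=4,suppress=True)
cv2.imwrite("pics/w2.png",bot.read_camera("wrist"))
m=bot.camera_model("wrist");np.save("w2.npy",m["extrinsics"])
s=bot.get_state();print(s["ee_pos"],s["orientation"],s["force"],s["grip_width"])
yaw=-np.radians(4.9);u=np.array([np.cos(yaw),np.sin(yaw)]);v=np.array([-u[1],u[0]])
F1=np.array([.6542,.0877])
for k,o in((0,.11),(1,0),(2,-.11)):
    f=F1+o*v; print("stud",k,f, "above:");togo([*(f-.0405*u),.20],yaw,s)
# predicted plate outline in wrist cam, level plate
Rt=R.from_rotvec(s["orientation"]).as_matrix();G=s["ee_pos"]-Rt[:,2]*.002
ty=Rt[:,1];tx=-Rt[:,0]
for n,(a,b,c) in {"c--":(-71,-45,-31),"c-+":(-71,45,-31),"c++":(79,45,-31),"c+-":(79,-45,-31)}.items():
    print(n,proj("wrist",G+tx*a/1e3+ty*b/1e3+np.array([0,0,c/1e3])))
```

```text
[ 0.4537 -0.2043  0.2517] [-0.1313 -3.137  -0.0017] [-0.0316  0.0732 -3.3167] 0.029344905270529964
stud 0 [0.6636 0.1973] above:
twist 0.11 shift mm [-134.5  418.    51.8]
stud 1 [0.6542 0.0877] above:
twist 0.11 shift mm [-134.5  308.    51.7]
stud 2 [ 0.6448 -0.0219] above:
twist 0.11 shift mm [-134.5  198.    51.6]
c-- [[196.9536 136.4957]]
c-+ [[432.5411 136.154 ]]
c++ [[406.1179 451.7289]]
c+- [[224.0028 451.8439]]
```

View pics/w2.png

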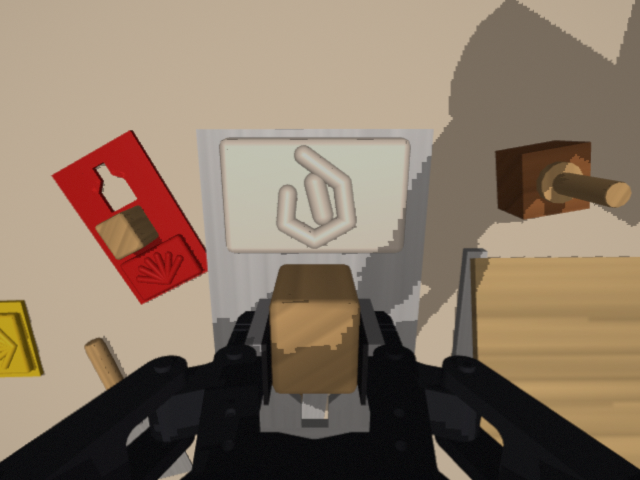

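The ear plate is square in the grip: its near edge is at row 129 against a predicted 136, so it sits about 2.5 mm nearer the robot. Carrying it to stud0.

Call:
apply_moves([
  [-0.0114,0.0348,0,0,0.1],
  [-0.0114,0.0348,0,0,0.1],
  [-0.0114,0.0348,0,0,0.1],
  [-0.0114,0.0348,0,0,0.1],
  [-0.0114,0.0348,0,0,0.1],
  [-0.0114,0.0348,0,0,0.1],
  [-0.0114,0.0348,0,0,0.1],
  [-0.0114,0.0348,0,0,0.1],
  [-0.0114,0.0348,0,0,0.1],
  [-0.0114,0.0348,0,0,0.1],
  [-0.0114,0.0348,0,0,0.1],
  [-0.0114,0.0348,0,0,0.1],
  [0,0,0.025,0,0.1],
  [0,0,0.025,0,0.1],
  [0,0,0,0,0.1],
  [0,0,0,0,0.1],
  [0,0,0,0,0.1],
])

```text
time: 8.23
ee_pos: [0.6267, 0.1996, 0.2031]
orientation: [0.134, 3.138, 0.0]
force: [1.0, 0.3, -2.5]
grip_width: 0.0294
finger_force: 31.6
```

Run:
```python
from h import *
np.set_printoptions(precision=4,suppress=True)
im=bot.read_camera("side");w=bot.read_camera("wrist")
s=bot.get_state();print(s["ee_pos"],s["orientation"],s["force"])
a=cv2.resize(im[80:260,190:390],(400,360),interpolation=3);b=cv2.resize(w,(400,300))
cv2.imwrite("pics/m3.png",np.hstack([a,np.vstack([b,np.zeros((60,400,3),np.uint8)])]))
yaw=-np.radians(4.9);u=np.array([np.cos(yaw),np.sin(yaw)]);v=np.array([-u[1],u[0]])
f=np.array([.6636,.1973]);togo([*(f-.038*u),.14],yaw,s)
for k in (0,1,2): print(proj("side",[*(f-.005*u-.11*k*v),.099]),proj("wrist",[*(f-.005*u-.11*k*v),.099]))
```

```text
[0.6273 0.1995 0.2045] [0.1347 3.1355 0.0014] [-0.1293 -0.5793 -2.5538]
twist -0.02 shift mm [ 1.9  0.8 64.5]
[[309.2689 166.9848]] [[316.1254 297.9639]]
[[317.3764 190.5687]] [[145.9718 298.2196]]
[[326.4081 216.8511]] [[-23.1651 298.3724]]
```

View pics/m3.png

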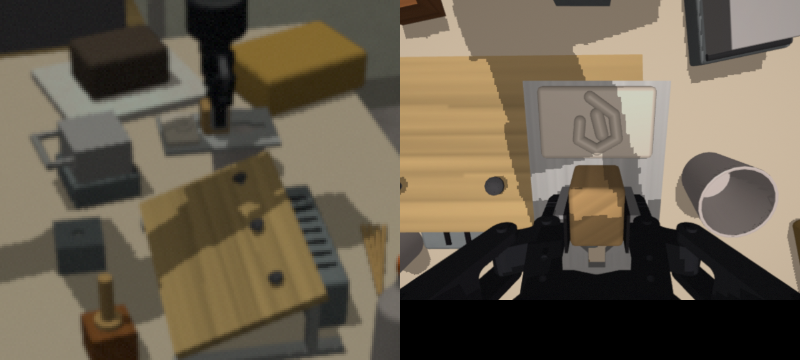

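The side view agrees with the stand estimate to about 2 px. Refining the stud heads by blob centroids.

Run:
```python
from h import *
np.set_printoptions(precision=4,suppress=True)
def blob(im,c,r=14,th=75):
    x,y=map(int,c);g=cv2.cvtColor(im,6)[y-r:y+r+1,x-r:x+r+1]
    n,l,s,ce=cv2.connectedComponentsWithStats((g<th).astype(np.uint8));k=1+np.argmin(np.linalg.norm(ce[1:]-r,axis=1))
    return ce[k]+[x-r,y-r],s[k]
t=cv2.imread("pics/top0.png");s=cv2.imread("pics/side0.png");w1=cv2.imread("pics/w1.png");w=bot.read_camera("wrist")
m1=bot.camera_model("wrist");m1["extrinsics"]=np.load("w1.npy")
T=[blob(t,c,6)for c in((200,214),(241,217),(282,220))];S=[blob(s,c,7) for c in((309,169),(318,192),(327,219))]
for a,b in zip(T,S): print(a[0],a[1][2:],b[0],b[1][2:],tri("top",a[0],"side",b[0]),atz("top",a[0],.098))
b=blob(w1,(531,348),18);print("w1 stud2",b,atz("wrist",b[0],.098,m1))
b=blob(w,(152,296),24);print("w stud1",b,atz("wrist",b[0],.098))
```

```text
[200.     214.3333] [ 7  8 42] [309.8529 169.1176] [ 7  7 34] (array([0.66  , 0.1997, 0.0906]), np.float64(0.0017571589683826937)) [0.6581 0.1981 0.098 ]
[240.625  216.7292] [ 8  8 48] [318.1818 192.8182] [ 7  7 44] (array([0.6517, 0.0906, 0.0897]), np.float64(0.0010769329486916724)) [0.65   0.0894 0.098 ]
[281.8864 219.2045] [ 7  8 44] [327.6809 218.9574] [ 8  7 47] (array([ 0.6435, -0.0194,  0.0901]), np.float64(0.0009653791511896004)) [ 0.6419 -0.0199  0.098 ]
w1 stud2 (array([530.3241, 347.8504]), array([  7,   7,  22,  22, 361], dtype=int32)) [ 0.6397 -0.0223  0.098 ]
w stud1 (array([151.4435, 296.4923]), array([  8,  10,  32,  30, 717], dtype=int32)) [0.6487 0.0914 0.098 ]
```

Call:
apply_moves([
  [0.0033,0.0019,0.02,-0.2,0.1],
  [0,0,0.02,0,0.1],
  [0,0,0.015,0,0.1],
  [0,0,0.008,0,0.1],
  [0,0,0.004,0,0.1],
  [0,0,0,0,0.1],
  [0,0,0,0,0.1],
])

```text
time: 8.97
ee_pos: [0.624, 0.202, 0.1368]
orientation: [0.129, 3.137, 0.001]
force: [0.7, 0.5, -3.1]
grip_width: 0.0299
finger_force: 31.6
```

Call:
apply_moves([
  [0.001,0,0.003,0,0.1],
  [0.001,0,0.003,0,0.1],
  [0.0013,0,0.0035,0,0.1],
  [0.001,0,0.0035,0,0.1],
  [0,0,0,0,0.1],
  [0,0,0,0,0.1],
])

```text
time: 9.47
ee_pos: [0.6188, 0.2026, 0.1228]
orientation: [0.128, 3.139, 0.001]
force: [-1.2, 1.1, 0.4]
grip_width: 0.0295
finger_force: 32.4
```

Call:
apply_moves([
  [0.0008,0,0.0035,0,0.1],
  [0.0008,0,0.0035,0,0.1],
  [0.0007,0,0.0035,0,0.1],
  [0.0006,0,0.0035,0,0.1],
  [0.0003,0,0.003,0,0.1],
  [0,0,0,0,0.1],
  [0,0,0,0,0.1],
])

```text
time: 10.05
ee_pos: [0.6153, 0.2024, 0.1048]
orientation: [-0.128, -3.138, 0.001]
force: [-1.0, 0.7, -2.0]
grip_width: 0.0298
finger_force: 33.2
```

Run:
```python
from h import *
im=bot.read_camera("side");w=bot.read_camera("wrist")
s=bot.get_state();print(s["ee_pos"],s["force"],s["ft_torque"])
a=cv2.resize(im[100:240,240:380],(400,400),interpolation=3);b=cv2.resize(w[100:480,150:530],(400,400))
cv2.imwrite("pics/m4.png",np.hstack([a,b]))
```

```text
[0.61566491 0.20220789 0.10493933] [-0.14763709  0.20702016 -2.76801328] [0.00746663 0.01725212 0.02691082]
```

View pics/m4.png

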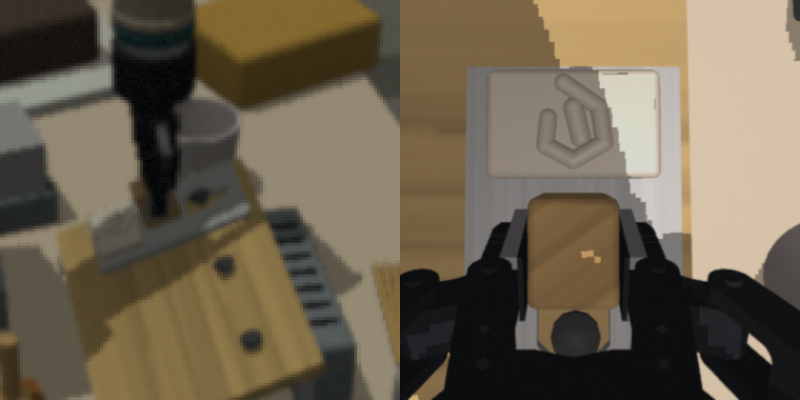

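Side: the plate lies tilted over stud0. Wrist: the stud head shows through the keyhole, centred on the block. Now I press flat and slide down the slope.

Call:
apply_moves([
  [0.0002,0,0.001,0,0.1],
  [0.0002,0,0.001,0,0.1],
  [0.0002,0,0.001,0,0.1],
  [0,0,0,0,0.1],
  [0,0,0,0,0.1],
])

```text
time: 10.57
ee_pos: [0.6158, 0.2022, 0.1044]
orientation: [0.128, 3.137, -0.001]
force: [-3.2, -1.8, 6.9]
grip_width: 0.0293
finger_force: 34.3
```

Call:
apply_moves([
  [0.0019,0,0.0007,0,0.1],
  [0.0019,0,0.0007,0,0.1],
  [0.0019,0,0.0007,0,0.1],
  [0.0019,0,0.0007,0,0.1],
  [0.0019,0,0.0007,0,0.1],
  [0.0019,0,0.0007,0,0.1],
  [0.0019,0,0.0007,0,0.1],
  [0.0019,0,0.0007,0,0.1],
  [0.0019,0,0.0007,0,0.1],
  [0.0019,0,0.0007,0,0.1],
  [0,0,0,0,0.1],
  [0,0,0,0,0.1],
])

```text
time: 11.57
ee_pos: [0.5985, 0.2043, 0.0981]
orientation: [0.129, 3.133, 0.002]
force: [-0.3, -0.9, 8.0]
grip_width: 0.0293
finger_force: 34.4
```

Call:
apply_moves([
  [0.0019,0,0.0007,0,0.1],
  [0.0019,0,0.0007,0,0.1],
  [0.0019,0,0.0007,0,0.1],
  [0,0,0,0,0.1],
  [0,0,0,0,0.1],
])

```text
time: 11.98
ee_pos: [0.5935, 0.2048, 0.0963]
orientation: [0.129, 3.131, 0.002]
force: [1.7, -0.6, 8.3]
grip_width: 0.0292
finger_force: 34.4
```

Call:
apply_moves([
  [0.0019,0,0.0007,0,0.1],
  [0.0019,0,0.0007,0,0.1],
  [0,0,0,0,0.1],
  [0,0,0,0,0.1],
])

```text
time: 12.32
ee_pos: [0.5934, 0.2049, 0.0962]
orientation: [0.128, 3.124, 0.003]
force: [6.9, -0.8, 9.8]
grip_width: 0.0296
finger_force: 34.6
```

Call:
apply_moves([
  [0.0019,0,0.0007,0,0.1],
  [0.0019,0,0.0007,0,0.1],
  [0,0,0,0,0.1],
  [0,0,0,0,0.1],
])

```text
time: 12.65
ee_pos: [0.5931, 0.2049, 0.0961]
orientation: [0.127, 3.116, 0.003]
force: [11.3, -2.3, 11.9]
grip_width: 0.0294
finger_force: 34.7
```

Call:
apply_moves([
  [-0.005,0,-0.0035,0,0.1],
  [0,0,0,0,0.1],
  [0,0,0,0,0.4],
  [0,0,0,0,0.7],
  [0,0,0,0,0.7],
  [0,0,0,0,0.7],
  [0,0,0,0,0.7],
  [0,0,-0.03,0,0.7],
  [0,0,-0.04,0,0.7],
  [0,0,-0.04,0,0.7],
  [0,0,-0.04,0,0.7],
  [0.03,0,-0.02,0,0.7],
  [0.03,0,0,0,0.7],
  [0,0,0,0,0.7],
  [0,0,0,0,0.7],
])

```text
time: 13.9
ee_pos: [0.5265, 0.21, 0.2648]
orientation: [0.127, 3.139, 0.0]
force: [-0.0, 0.1, -1.0]
grip_width: 0.0598
finger_force: 0.0
```

Run:
```python
from h import *
im=bot.read_camera("top");w=bot.read_camera("wrist")
m=bot.camera_model("wrist");np.save("w5.npy",m["extrinsics"]);cv2.imwrite("pics/w5.png",w)
s=bot.get_state();print(s["ee_pos"],s["force"],s["time"])
a=cv2.resize(im[190:320,310:480],(400,306),interpolation=3);b=cv2.resize(w,(400,300))
cv2.imwrite("pics/m5.png",np.hstack([a[:300],b]))
```

```text
[0.52822298 0.20980772 0.26391194] [-0.1283029  -0.76450245 -0.27251469] 14.0
```

View pics/m5.png

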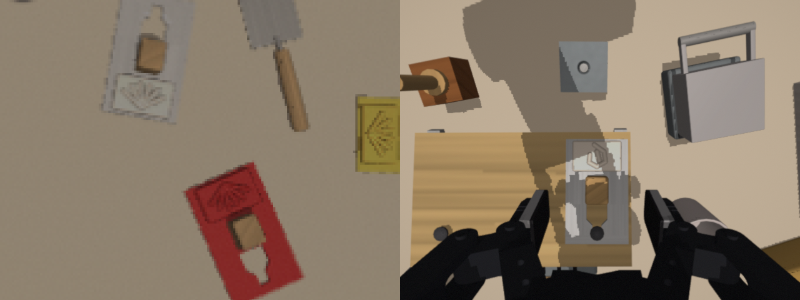

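The ear plate hangs straight on stud0, with the stud head at the slot end. The shell has been knocked: its grip is now at about top (375,212), earlier (366,217). Going over it for a fresh view.

Call:
apply_moves([
  [-0.005,-0.039,-0.0015,0,0.7],
  [-0.005,-0.039,-0.0015,0,0.7],
  [-0.005,-0.039,-0.0015,0,0.7],
  [-0.005,-0.039,-0.0015,0,0.7],
  [-0.005,-0.039,-0.0015,0,0.7],
  [-0.005,-0.039,-0.0015,0,0.7],
  [-0.005,-0.039,-0.0015,0,0.7],
  [-0.005,-0.039,-0.0015,0,0.7],
  [-0.005,-0.039,-0.0015,0,0.7],
  [-0.005,-0.039,-0.0015,0,0.7],
  [-0.005,-0.039,-0.0015,0,0.7],
  [-0.005,-0.039,-0.0015,0,0.7],
  [0,0,0,0,0.7],
  [0,0,0,0,0.7],
  [0,0,0,0,0.7],
])

```text
time: 15.25
ee_pos: [0.5497, -0.2619, 0.2808]
orientation: [-0.13, -3.137, -0.003]
force: [-0.4, 0.5, 0.4]
grip_width: 0.06
finger_force: 0.0
```

Run:
```python
from h import *
w=bot.read_camera("wrist");m=bot.camera_model("wrist");np.save("w6.npy",m["extrinsics"])
s=bot.get_state();print(s["ee_pos"],s["orientation"])
cv2.imwrite("pics/w6.png",cv2.resize(w[80:480,140:540],(600,600),interpolation=2))
```

```text
[ 0.54963923 -0.26107685  0.28122139] [-1.28569499e-01 -3.13762056e+00 -2.52060956e-03]
```

View pics/w6.png

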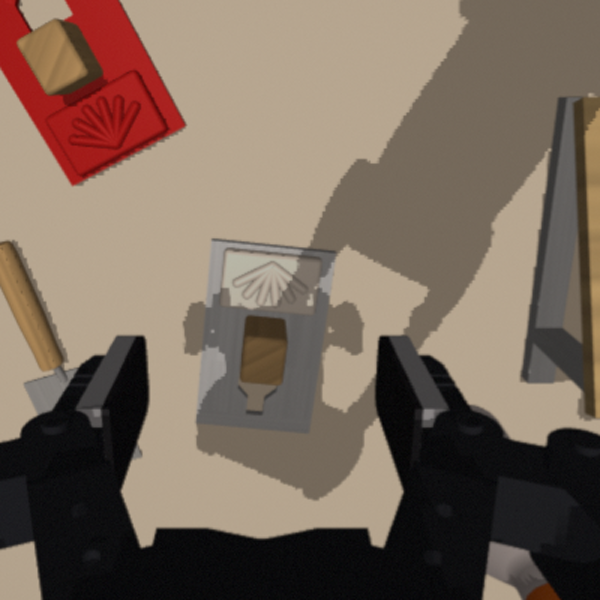

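Shell plate corners in the crop: (211,239), (335,252), (309,432), (197,421). White, with the shell relief toward the robot.

Run:
```python
from h import *
np.set_printoptions(precision=4,suppress=True)
m=bot.camera_model("wrist");m["extrinsics"]=np.load("w6.npy")
c=np.array([[211,239],[335,252],[309,432],[197,421]])/1.5+[140,80]
v,e=fitplate("wrist",c,m,[.65,-.25,-.1]);print(v,np.degrees(v[2]),e)
g=v[:2]+Rz(v[2])@[-.004,0];print(g,(proj("wrist",[*g,.046],m)-[140,80])*1.5,proj("top",[*g,.046]));togo([*g,.032],v[2])
```

```text
[ 0.6679 -0.2701 -0.1858] -10.647950102524293 0.6951732989016364
[ 0.664  -0.2693] [[263.443  360.8165]] [[374.1734 212.5864]]
twist 5.95 shift mm [-114.3   12.6  249.1]
```

Call:
apply_moves([
  [0,0,0,5.95,0.7],
  [-0.0225,0.0025,0.025,0,0.7],
  [-0.0225,0.0025,0.03,0,0.7],
  [-0.0225,0.0025,0.033,0,0.7],
  [-0.0225,0.0025,0.033,0,0.7],
  [-0.0225,0.0025,0.033,0,0.7],
  [0,0,0.035,0,0.7],
  [0,0,0.03,0,0.7],
  [0,0,0.02,0,0.7],
  [0,0,0.01,0,0.7],
  [0,0,0,0,0.7],
  [0,0,0,0,0.2],
  [0,0,0,0,0.1],
  [0,0,0,0,0.1],
  [0,0,0,0,0.1],
  [0,0,0,0,0.1],
  [0,0,0,0,0.1],
], squeeze=30)

```text
time: 16.72
ee_pos: [0.6639, -0.2705, 0.0357]
orientation: [0.291, 3.124, -0.002]
force: [0.6, 0.7, 7.4]
grip_width: 0.0293
finger_force: 32.5
```

Call:
apply_moves([
  [0,0,-0.02,0,0.1],
  [0,0,-0.04,0,0.1],
  [0,0,-0.04,0,0.1],
  [0,0,-0.04,0,0.1],
  [0,0,-0.04,0,0.1],
  [0.02,0,-0.03,0,0.1],
  [0.02,0,-0.01,-6.2,0.1],
  [0.03,0,0,0,0.1],
  [0,0,0,0,0.1],
  [0,0,0,0,0.1],
  [0,0,0,0,0.1],
])

```text
time: 17.63
ee_pos: [0.593, -0.2604, 0.2531]
orientation: [0.123, 3.139, 0.0]
force: [0.9, 0.3, -2.2]
grip_width: 0.0296
finger_force: 31.2
```

Run:
```python
from h import *
np.set_printoptions(precision=4,suppress=True)
w=bot.read_camera("wrist")
s=bot.get_state();print(s["ee_pos"],s["orientation"],s["force"],s["grip_width"])
Rt=R.from_rotvec(s["orientation"]).as_matrix();G=s["ee_pos"]-Rt[:,2]*.002
print(proj("wrist",[G-Rt[:,0]*-.071+Rt[:,1]*y-[0,0,.031] for y in(-.045,.045)]))
g=w.astype(float).sum(2)
for x in (230,240,400,410): print(x,[ (y,round(g[y+2,x]-g[y-2,x])) for y in range(100,160) if abs(g[y+2,x]-g[y-2,x])>90])
cv2.imwrite("pics/w7.png",w)
yaw=-np.radians(4.4);u=np.array([np.cos(yaw),np.sin(yaw)]);v=np.array([-u[1],u[0]])
f=np.array([.6621,.1987])-.22*v;print(f);togo([*(f-.038*u),.20],yaw)
```

```text
[ 0.5935 -0.2605  0.2529] [0.1223 3.1389 0.0002] [ 0.6689  0.0902 -2.5751] 0.029816888655553285
[[196.9878 136.3071]
 [432.645  135.9606]]
230 [(121, -102), (122, -125), (123, -105), (127, 105), (129, 160), (130, 166), (131, 154), (132, 274), (133, 183), (135, 141), (138, 102), (143, -170), (144, -133), (147, 151), (148, 128)]
240 [(117, -91), (125, 130), (126, 277), (127, 256), (128, 189), (129, 144), (134, -96), (138, 97), (143, -157), (144, -120), (147, 149), (148, 127)]
400 [(134, -94), (138, 104), (143, -142), (144, -144), (145, -91), (147, 119), (148, 133), (149, 96)]
410 [(134, -162), (135, -185), (136, -188), (137, -162)]
[ 0.6452 -0.0207]
twist -0.06 shift mm [  4.9 243.1  52.9]
```

Call:
apply_moves([
  [0.001,0.035,0,0,0.1],
  [0.001,0.035,0,0,0.1],
  [0.001,0.035,0,0,0.1],
  [0.001,0.035,0,0,0.1],
  [0.001,0.035,0,0,0.1],
  [0.001,0.035,0,0,0.1],
  [0.0014,0.033,0,0,0.1],
  [0,0,0.02,0,0.1],
  [0,0,0.035,0,0.1],
  [0,0,0.035,0,0.1],
  [0,0,0.015,0,0.1],
  [0,0,0.008,0,0.1],
  [0,0,0,0,0.1],
  [0,0,0,0,0.1],
  [0,0,0,0,0.1],
])

```text
time: 18.93
ee_pos: [0.6064, -0.0178, 0.1417]
orientation: [0.122, 3.136, -0.0]
force: [-0.0, -0.7, -2.7]
grip_width: 0.0292
finger_force: 31.5
```

Run:
```python
from h import *
yaw=-np.radians(4.4);u=np.array([np.cos(yaw),np.sin(yaw)])
togo([*(np.array([.6452,-.0207])-.0405*u),.137],yaw);print(bot.get_state()["force"])
```

```text
twist -0.05 shift mm [1.6 0.  4.7]
[-0.01592962 -0.70889966 -2.70909542]
```

Call:
apply_moves([
  [0.0016,0,0.003,0,0.1],
  [0,0,0.003,0,0.1],
  [0.0013,0,0.0036,0,0.1],
  [0.0013,0,0.0036,0,0.1],
  [0.0013,0,0.0036,0,0.1],
  [0.0013,0,0.0036,0,0.1],
  [0.0008,0,0.0036,0,0.1],
  [0.0007,0,0.0036,0,0.1],
  [0.0007,0,0.0036,0,0.1],
  [0.0007,0,0.0036,0,0.1],
  [0,0,0.001,0,0.1],
  [0,0,0.001,0,0.1],
  [0,0,0,0,0.1],
  [0,0,0,0,0.1],
])

```text
time: 20.1
ee_pos: [0.595, -0.0168, 0.1045]
orientation: [0.122, 3.139, -0.0]
force: [-2.1, -1.3, 8.9]
grip_width: 0.0294
finger_force: 34.2
```

Call:
apply_moves([
  [0,0,0.001,0,0.1],
  [0,0,0.001,0,0.1],
  [0,0,0,0,0.1],
  [0,0,0,0,0.1],
])

```text
time: 20.43
ee_pos: [0.5951, -0.0169, 0.1045]
orientation: [0.122, 3.138, -0.001]
force: [-5.9, -1.3, 19.9]
grip_width: 0.0292
finger_force: 35.6
```

Run:
```python
from h import *
im=bot.read_camera("side");w=bot.read_camera("wrist")
s=bot.get_state();print(s["ee_pos"],s["force"],s["ft_torque"])
a=cv2.resize(im[130:270,250:390],(400,400),interpolation=3);b=cv2.resize(w[100:480,150:530],(400,400))
cv2.imwrite("pics/m8.png",np.hstack([a,b]))
```

```text
[ 0.59505364 -0.0168624   0.10452365] [-5.98654895 -1.02942136 19.13906731] [ 0.01676498  0.84175149 -0.06108626]
```

View pics/m8.png

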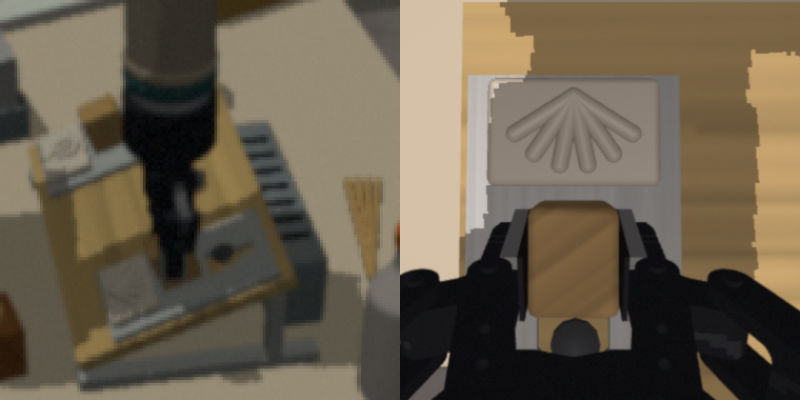

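The shell plate lies flat and the stud head is centred in the keyhole. Easing the press and sliding down.

Call:
apply_moves([
  [0,0,-0.002,0,0.1],
  [0.0019,0,0.0007,0,0.1],
  [0.0019,0,0.0007,0,0.1],
  [0.0019,0,0.0007,0,0.1],
  [0.0019,0,0.0007,0,0.1],
  [0.0019,0,0.0007,0,0.1],
  [0.0019,0,0.0007,0,0.1],
  [0.0019,0,0.0007,0,0.1],
  [0.0019,0,0.0007,0,0.1],
  [0.0019,0,0.0007,0,0.1],
  [0.0019,0,0.0007,0,0.1],
  [0.0019,0,0.0007,0,0.1],
  [0.0019,0,0.0007,0,0.1],
  [0,0,0,0,0.1],
  [0,0,0,0,0.1],
])

```text
time: 21.78
ee_pos: [0.5749, -0.0152, 0.0972]
orientation: [0.121, 3.133, -0.001]
force: [1.3, -0.8, 12.7]
grip_width: 0.0291
finger_force: 34.6
```

Call:
apply_moves([
  [0.0019,0,0.0007,0,0.1],
  [0.0019,0,0.0007,0,0.1],
  [0,0,0,0,0.1],
  [0,0,0,0,0.1],
])

```text
time: 22.12
ee_pos: [0.5732, -0.0151, 0.0966]
orientation: [0.122, 3.128, -0.001]
force: [4.3, -0.3, 12.8]
grip_width: 0.0297
finger_force: 34.7
```

Call:
apply_moves([
  [0.0019,0,0.0007,0,0.1],
  [0.0019,0,0.0007,0,0.1],
  [0.0019,0,0.0007,0,0.1],
  [0,0,0,0,0.1],
  [0,0,0,0,0.1],
])

```text
time: 22.53
ee_pos: [0.5729, -0.0151, 0.0963]
orientation: [0.122, 3.116, -0.001]
force: [10.7, 0.1, 14.7]
grip_width: 0.0294
finger_force: 34.8
```

Call:
apply_moves([
  [-0.005,0,-0.0035,0,0.1],
  [0,0,0,0,0.1],
  [0,0,0,0,0.4],
  [0,0,0,0,0.7],
  [0,0,0,0,0.7],
  [0,0,0,0,0.7],
  [0,0,0,0,0.7],
  [0,0,-0.03,0,0.7],
  [0,0,-0.04,0,0.7],
  [0,0,-0.04,0,0.7],
  [0,0,-0.04,0,0.7],
  [0.033,0.018,-0.015,0,0.7],
  [0.033,0.018,-0.015,0,0.7],
  [0.033,0.018,-0.015,0,0.7],
  [0.033,0.018,0,0,0.7],
  [0.03,0.02,0,0,0.7],
  [0,0,0,0,0.7],
  [0,0,0,0,0.7],
  [0,0,0,0,0.7],
])

```text
time: 24.12
ee_pos: [0.4137, 0.0895, 0.2901]
orientation: [0.121, 3.138, -0.001]
force: [-0.0, -1.0, -0.1]
grip_width: 0.0598
finger_force: 0.0
```

Run:
```python
from h import *
w=bot.read_camera("wrist");m=bot.camera_model("wrist");np.save("w9.npy",m["extrinsics"])
s=bot.get_state();print(s["ee_pos"],s["orientation"],s["force"],s["time"])
cv2.imwrite("pics/w9.png",w)
for n in ("timer_top","holder_top","stylus","hood_bar","hood","hood_hinge"):
    print(n,[(np.round(q["at"],1).tolist(),round(q["p"],2)) for q in bot.recognise("wrist",n)])
```

```text
[0.41412835 0.08927042 0.28995247] [ 1.22190497e-01  3.13856655e+00 -5.05877804e-04] [ 0.65086373 -0.40138679 -0.35177191] 24.1667
timer_top [([426.2, 221.4], 0.69)]
holder_top [([236.7, 225.8], 0.88)]
stylus []
hood_bar [([596.7, 265.5], 0.73), ([249.7, 371.6], 0.23)]
hood [([596.1, 262.0], 0.94), ([162.7, 472.6], 0.55)]
hood_hinge [([589.2, 260.3], 0.77), ([334.4, 364.9], 0.52), ([219.9, 246.5], 0.21)]
```

View pics/w9.png

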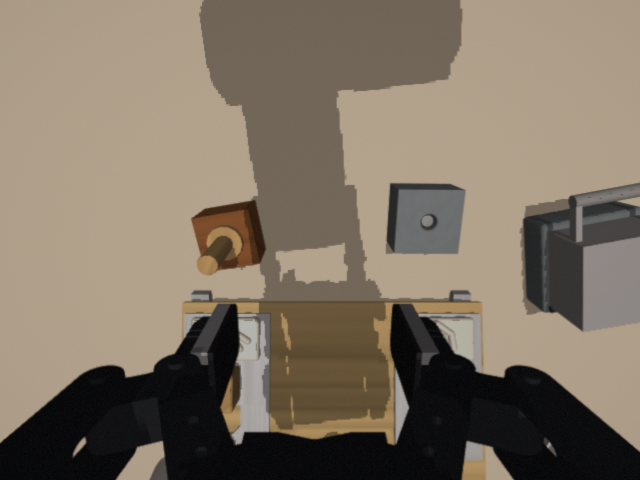

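Both plates look parallel with the stand. Stylus handle end at (208,264), collar (224,243), timer hole (428,221), hood bar at about (605,195).

Run:
```python
from h import *
np.set_printoptions(precision=4,suppress=True)
h=atz("wrist",[208,264.5],.12);c=atz("wrist",[224,243],.058);t=atz("wrist",[428.5,221.5],.045)
print("handle",h,"collar",c,"timer",t,"timer top cam",atz("top",[205,298],.045))
s=(h+c)/2;print("diff",t-s)
togo([s[0],s[1],.095],-np.radians(4.4))
togo([t[0],t[1],.18],-np.radians(4.4))
```

```text
handle [0.4377 0.0012 0.12  ] collar [0.4378 0.0003 0.058 ] timer [0.4356 0.1987 0.045 ] timer top cam [0.4355 0.1956 0.045 ]
diff [-0.0022  0.1979 -0.044 ]
twist -0.1 shift mm [-30.6 -86.3 194.6]
twist -0.1 shift mm [-13.2 110.8 109.6]
```

Call:
apply_moves([
  [-0.0102,-0.0288,0.01,-0.1,0.6],
  [-0.0102,-0.0288,0.01,0,0.6],
  [-0.0102,-0.0287,0.01,0,0.6],
  [0,0,0.035,0,0.6],
  [0,0,0.04,0,0.6],
  [0,0,0.04,0,0.6],
  [0,0,0.03,0,0.6],
  [0,0,0.02,0,0.6],
  [0,0,0,0,0.6],
  [0,0,0,0,0.2],
  [0,0,0,0,0.05],
  [0,0,0,0,0.05],
  [0,0,0,0,0.05],
  [0,0,0,0,0.05],
  [0,0,0,0,0.05],
], squeeze=50)

```text
time: 25.72
ee_pos: [0.4389, 0.001, 0.0966]
orientation: [0.119, 3.135, -0.001]
force: [1.5, -0.9, 6.3]
grip_width: 0.0171
finger_force: 48.9
```

Call:
apply_moves([
  [0,0,-0.01,0,0.05],
  [0,0,-0.02,0,0.05],
  [0,0,-0.02,0,0.05],
  [0,0,-0.025,0,0.05],
  [0,0,-0.005,0,0.05],
  [0.0029,0.0329,0,0,0.05],
  [0.0029,0.0329,0,0,0.05],
  [0.0029,0.0329,0,0,0.05],
  [0.0029,0.0329,0,0,0.05],
  [0.0029,0.0329,0,0,0.05],
  [0.0029,0.0326,0,0,0.05],
  [0,0,0,0,0.05],
  [0,0,0,0,0.05],
  [0,0,0,0,0.05],
])

```text
time: 26.88
ee_pos: [0.4343, 0.1987, 0.1745]
orientation: [-0.118, -3.138, 0.002]
force: [-0.6, -0.2, -0.9]
grip_width: 0.0169
finger_force: 49.1
```

Run:
```python
from h import *
w=bot.read_camera("wrist");sd=bot.read_camera("side")
s=bot.get_state();print(s["ee_pos"],s["orientation"],s["force"],s["grip_width"])
print("pred tip",proj("wrist",s["ee_pos"]-[0,0,.0916]),"hole",proj("wrist",[.4356,.1987,.045]),proj("side",s["ee_pos"]-[0,0,.0916]),proj("side",[.4356,.1987,.045]))
a=cv2.resize(w[170:370,220:420],(400,400),interpolation=2);b=cv2.resize(sd[140:240,190:290],(400,400),interpolation=3)
cv2.imwrite("pics/m10.png",np.hstack([a,b]))
```

```text
[0.43464721 0.19798162 0.1747377 ] [-1.20908835e-01 -3.13864093e+00  1.07634930e-03] [-0.57175271 -0.69300853 -0.70427042] 0.017026598584578827
pred tip [[314.93013292 259.60468649]] hole [[316.07365456 242.86325854]] [[226.84482561 184.01060169]] [[228.26435636 195.59966903]]
```

View pics/m10.png

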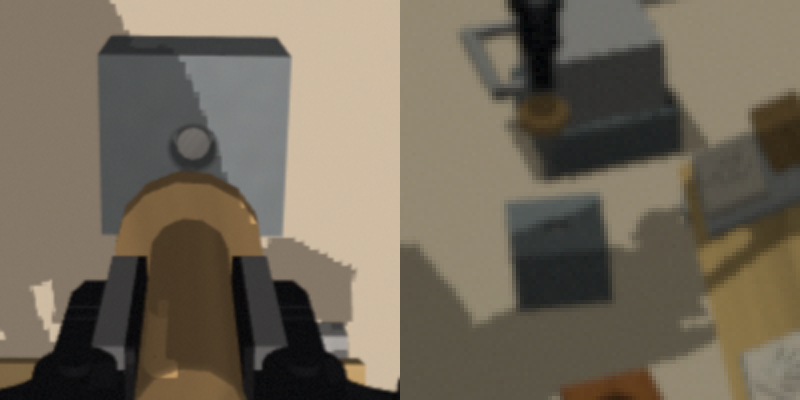

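Call:
apply_moves([
  [-0.002,0.0007,0.005,0,0.05],
  [0,0,0.012,0,0.05],
  [0,0,0.01,0,0.05],
  [0,0,0.008,0,0.05],
  [0,0,0.005,0,0.05],
  [0,0,0,0,0.05],
  [0,0,0,0,0.05],
])

```text
time: 27.57
ee_pos: [0.437, 0.1993, 0.1348]
orientation: [-0.12, -3.139, 0.0]
force: [0.2, 0.5, -0.3]
grip_width: 0.0168
finger_force: 49.1
```

Call:
apply_moves([
  [0,0,0.002,0,0.05],
  [0,0,0.002,0,0.05],
  [0,0,0.002,0,0.05],
  [0,0,0.002,0,0.05],
  [0,0,0,0,0.05],
  [0,0,0,0,0.05],
])

```text
time: 28.07
ee_pos: [0.4374, 0.1998, 0.1274]
orientation: [0.119, 3.138, 0.001]
force: [0.6, -0.7, 3.0]
grip_width: 0.0167
finger_force: 49.3
```

Call:
apply_moves([
  [0,0,0.002,0,0.05],
  [0,0,0.002,0,0.05],
  [0,0,0.001,0,0.05],
  [0,0,0,0,0.05],
  [0,0,0,0,0.05],
])

```text
time: 28.48
ee_pos: [0.4383, 0.2, 0.1257]
orientation: [0.118, 3.135, 0.002]
force: [-4.2, -2.6, 25.9]
grip_width: 0.0169
finger_force: 52.1
```

Button fully pressed (bottomed at 26 N). Withdrawing and returning to the holder.

Call:
apply_moves([
  [0,0,-0.006,0,0.05],
  [0,0,-0.01,0,0.05],
  [0,0,-0.02,0,0.05],
  [0,0,-0.02,0,0.05],
  [-0.0026,-0.0329,0,0,0.05],
  [-0.0026,-0.0329,0,0,0.05],
  [-0.0026,-0.0329,0,0,0.05],
  [-0.0026,-0.0329,0,0,0.05],
  [-0.0026,-0.0329,0,0,0.05],
  [-0.0026,-0.0329,0,0,0.05],
  [0,0,0,0,0.05],
  [0,0,0,0,0.05],
  [0,0,0,0,0.05],
])

```text
time: 29.57
ee_pos: [0.4371, 0.002, 0.1776]
orientation: [-0.121, -3.138, -0.002]
force: [1.2, 0.1, -0.2]
grip_width: 0.017
finger_force: 49.3
```

Run:
```python
from h import *
togo([.4389,.001,.0966],-np.radians(4.35));s=bot.get_state();print(s["ee_pos"],s["force"],s["grip_width"])
```

```text
twist -0.05 shift mm [-1.9 -1.  81. ]
[0.43713286 0.00202409 0.17764877] [ 1.16652404  0.07490627 -0.20389985] 0.01698306831697286
```

Call:
apply_moves([
  [-0.0019,-0.001,0.01,0,0.05],
  [0,0,0.015,0,0.05],
  [0,0,0.015,0,0.05],
  [0,0,0.015,0,0.05],
  [0,0,0.012,0,0.05],
  [0,0,0.008,0,0.05],
  [0,0,0.003,0,0.05],
  [0,0,0,0,0.05],
  [0,0,0,0,0.05],
])

```text
time: 30.32
ee_pos: [0.4397, 0.001, 0.1003]
orientation: [0.118, 3.139, 0.0]
force: [0.0, -0.3, -0.4]
grip_width: 0.0169
finger_force: 49.3
```

Call:
apply_moves([
  [0,0,0.001,0,0.05],
  [0,0,0.001,0,0.05],
  [0,0,0.001,0,0.05],
  [0,0,0,0,0.05],
  [0,0,0,0,0.05],
])

```text
time: 30.73
ee_pos: [0.4394, 0.0004, 0.0971]
orientation: [0.119, 3.139, 0.0]
force: [0.1, 0.6, -0.4]
grip_width: 0.0167
finger_force: 49.3
```

Call:
apply_moves([
  [0,0,0.001,0,0.05],
  [0,0,0.001,0,0.05],
  [0,0,0.001,0,0.05],
  [0,0,0,0,0.05],
  [0,0,0,0,0.05],
])

```text
time: 31.15
ee_pos: [0.4396, 0.0004, 0.0965]
orientation: [0.119, 3.138, -0.0]
force: [-5.4, 0.3, 22.0]
grip_width: 0.0167
finger_force: 51.7
```

Call:
apply_moves([
  [0,0,-0.0025,0,0.05],
  [0,0,0,0,0.2],
  [0,0,0,0,0.35],
  [0,0,0,0,0.5],
  [0,0,0,0,0.5],
  [0,0,-0.03,0,0.5],
  [0,0,-0.04,0,0.5],
  [0,0,-0.04,0,0.5],
  [0,0,-0.04,0,0.5],
  [0,0,-0.04,0,0.5],
  [0.0115,0.038,0,0,0.5],
  [0.0115,0.038,0,0,0.5],
  [0.0115,0.038,0,0,0.5],
  [0.0115,0.038,0,0,0.5],
  [0.0115,0.038,0,0,0.5],
  [0.0115,0.038,0,0,0.5],
  [0.0115,0.038,0,0,0.5],
  [0.0115,0.038,0,0,0.5],
  [0,0,0,0,0.5],
  [0,0,0,0,0.5],
])

```text
time: 32.82
ee_pos: [0.3698, 0.3122, 0.2857]
orientation: [-0.112, -3.139, 0.002]
force: [0.1, -0.4, 0.5]
grip_width: 0.0425
finger_force: 0.0
```

Run:
```python
from h import *
w=bot.read_camera("wrist");m=bot.camera_model("wrist");np.save("w11.npy",m["extrinsics"])
s=bot.get_state();print(s["ee_pos"],s["orientation"],s["force"],s["time"])
cv2.imwrite("pics/w11.png",w)
```

```text
[0.37020511 0.31081787 0.28583584] [-1.15522732e-01 -3.13856026e+00  2.44136253e-03] [ 0.2217421  -0.62813206 -0.69490345] 32.8667
```

View pics/w11.png

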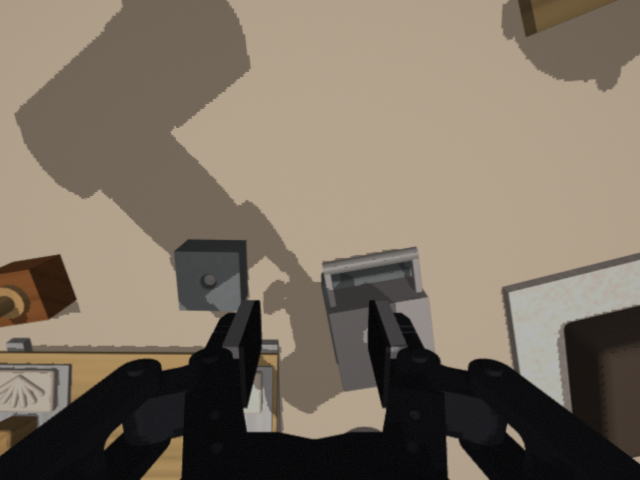

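Bar runs from (323,268) to (418,253); hood top front edge (331,310)–(427,293).

Run:
```python
from h import *
np.set_printoptions(precision=4,suppress=True)
a=atz("wrist",[323.5,268.5],.079);b=atz("wrist",[417,253],.079);c=(a+b)/2
d=b-a;print(a,b,np.linalg.norm(d),"yaw",np.degrees(np.arctan2(-d[0],d[1])))
f1=atz("wrist",[331,311],.094);f2=atz("wrist",[427,294],.094);e=f2-f1;print(f1,f2,np.linalg.norm(e),np.degrees(np.arctan2(-e[0],e[1])))
yaw=np.arctan2(-d[0]-e[0],d[1]+e[1]);u=np.array([np.cos(yaw),np.sin(yaw)]);print("bar",c,"hinge",c[:2]+.122*u,"yaw",np.degrees(yaw),"front wall s",((f1+f2)/2-c)[:2]@u)
print(tri("top",[143,308],"side",[212,155]))
togo([*c[:2],.10],yaw-np.pi/2);togo([*c[:2],.10],yaw+np.pi/2)
print(bot.get_state()["joint_pos"])
```

```text
[0.4183 0.3148 0.079 ] [0.4098 0.3994 0.079 ] 0.08495438141232912 yaw 5.748708182580073
[0.4537 0.3189 0.094 ] [0.4435 0.4045 0.094 ] 0.08623378132233744 6.796505648028403
bar [0.414  0.3571 0.079 ] hinge [0.5353 0.3704] yaw 6.276522458648988 front wall s 0.034844277934571156
(array([0.4148, 0.3547, 0.0799]), np.float64(0.008520295970808731))
twist 79.51 shift mm [ 41.1  48.9 185.8]
twist 79.51 shift mm [ 41.1  48.9 185.8]
[ 0.5549  0.1171  1.619  -0.0008  1.4071 -0.9422]
```

Call:
apply_moves([
  [0,0,0,7.1,0.3],
  [0,0,0,7.1,0.3],
  [0,0,0,7.1,0.3],
  [0,0,0,7.1,0.3],
  [0,0,0,7.1,0.3],
  [0,0,0,7.1,0.3],
  [0,0,0,7.1,0.3],
  [0,0,0,7.1,0.3],
  [0,0,0,7.1,0.3],
  [0,0,0,7.1,0.3],
  [0,0,0,7.1,0.3],
  [0.0205,0.0245,0.02,1.4,0.3],
  [0.0205,0.0245,0.02,0,0.3],
  [0,0,0.04,0,0.3],
  [0,0,0.04,0,0.3],
  [0,0,0.03,0,0.3],
  [0,0,0,0,0.3],
  [0,0,0,0,0.3],
], squeeze=25)

```text
time: 34.37
ee_pos: [0.4143, 0.3551, 0.1355]
orientation: [-2.101, -2.335, 0.006]
force: [0.0, -0.6, 1.2]
grip_width: 0.0256
finger_force: 0.0
```

Run:
```python
from h import *
np.set_printoptions(precision=4,suppress=True)
w=bot.read_camera("wrist")
s=bot.get_state();print(s["ee_pos"],s["orientation"],s["force"],s["grip_width"])
togo([.414,.3571,.08],np.radians(6.28-90))
print(proj("wrist",[[.4183,.3148,.079],[.4098,.3994,.079],[.414,.3571,.079]]))
cv2.imwrite("pics/w12.png",w)
```

```text
[0.4156 0.3564 0.1375] [2.1008 2.3352 0.0013] [0.5146 0.323  0.2388] 0.025664894882474722
twist -0.23 shift mm [ 0.9 -1.6 57.5]
[[311.4055 352.2166]
 [311.7349 194.787 ]
 [311.461  278.4235]]
```

View pics/w12.png

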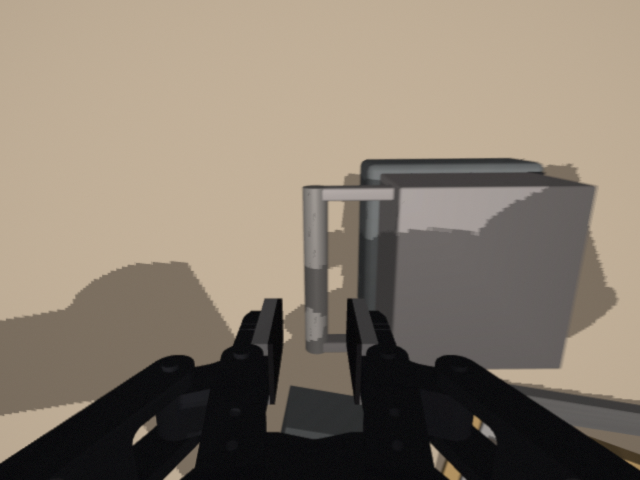

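Bar is at columns 305–328, centred between the pads (283–348) and parallel. I descend and pinch.

Call:
apply_moves([
  [0.003,0.0005,0.02,0,0.3],
  [0.003,0,0.02,0,0.3],
  [0,0,0.012,0,0.3],
  [0,0,0.005,0,0.3],
  [0,0,0,0,0.3],
  [0,0,0,0,0.1],
  [0,0,0,0,0.02],
  [0,0,0,0,0.02],
  [0,0,0,0,0.02],
  [0,0,0,0,0.02],
])

```text
time: 35.25
ee_pos: [0.4135, 0.3634, 0.0814]
orientation: [-2.098, -2.336, -0.001]
force: [-6.1, -1.0, 6.4]
grip_width: 0.0113
finger_force: 24.9
```

Run:
```python
from h import *
s=bot.get_state();print(s["ee_pos"],s["force"],s["grip_width"],s["finger_force"])
a0=np.radians(16.4)
th=np.linspace(0,np.radians(100),21);P=np.c_[-127*np.cos(a0+th),127*np.sin(a0+th)]
print(np.round(np.diff(P,axis=0),1).tolist())
```

```text
[0.41346819 0.36342037 0.0813732 ] [-6.08082608 -0.95850344  6.39484214] 0.011331959237529398 24.940942525863647
[[3.6, 10.5], [4.5, 10.1], [5.4, 9.7], [6.2, 9.2], [7.0, 8.6], [7.7, 8.0], [8.3, 7.3], [9.0, 6.5], [9.5, 5.7], [9.9, 4.9], [10.3, 4.0], [10.6, 3.1], [10.9, 2.1], [11.0, 1.2], [11.1, 0.2], [11.1, -0.8], [10.9, -1.7], [10.8, -2.7], [10.5, -3.6], [10.1, -4.5]]
```

Call:
apply_moves([
  [0,0.002,-0.0105,0,0.02],
  [0,0.0045,-0.0101,0,0.02],
  [0,0.0054,-0.0097,0,0.02],
  [0,0.0062,-0.0092,0,0.02],
  [0,0.007,-0.0086,0,0.02],
  [0,0.0077,-0.008,0,0.02],
  [0,0.0083,-0.0073,0,0.02],
  [0,0,0,0,0.02],
  [0,0,0,0,0.02],
])

```text
time: 36.0
ee_pos: [0.4535, 0.368, 0.1458]
orientation: [-2.098, -2.335, 0.0]
force: [-8.3, -0.4, 9.7]
grip_width: 0.0107
finger_force: 24.9
```

Call:
apply_moves([
  [0,0.0077,-0.008,0,0.02],
  [0,0.0095,-0.0057,0,0.02],
  [0,0.0099,-0.0049,0,0.02],
  [0,0.0103,-0.004,0,0.02],
  [0,0.0106,-0.0031,0,0.02],
  [0,0.0109,-0.0021,0,0.02],
  [0,0.011,-0.0012,0,0.02],
  [0,0.0111,-0.0002,0,0.02],
  [0,0,0,0,0.02],
  [0,0,0,0,0.02],
])

```text
time: 36.83
ee_pos: [0.5383, 0.3776, 0.1736]
orientation: [2.098, 2.336, 0.01]
force: [-0.0, 3.4, 6.3]
grip_width: 0.0109
finger_force: 26.7
```

Call:
apply_moves([
  [0,0.0111,0.0006,0,0.02],
  [0,0.0109,0.0015,0,0.02],
  [0,0.0108,0.0025,0,0.02],
  [0,0.0105,0.0034,0,0.02],
  [0,0.0101,0.0043,0,0.02],
  [0,0,0,0,0.02],
  [0,0,0,0,0.02],
])

```text
time: 37.42
ee_pos: [0.5908, 0.3833, 0.1588]
orientation: [-2.099, -2.337, -0.005]
force: [0.2, 5.5, 0.5]
grip_width: 0.0108
finger_force: 27.2
```

Hood is raised to about 1.7 rad. Releasing it and locating the toggle tip with the networks, since the picture allowance is used up.

Call:
apply_moves([
  [0,0,0,0,0.3],
  [0,0,0,0,0.3],
  [0,0,0,0,0.3],
  [0,0,0,0,0.3],
  [0,0,-0.02,0,0.3],
  [0,0,-0.03,0,0.3],
  [0,0,-0.04,0,0.3],
  [0,-0.03,-0.02,0,0.1],
  [0,-0.03,0,0,0],
  [0,-0.035,0,0,0],
  [0,0,0,0,0],
  [0,0,0,0,0],
])

```text
time: 38.42
ee_pos: [0.4925, 0.3712, 0.2706]
orientation: [2.097, 2.338, 0.0]
force: [0.6, 0.9, -0.3]
grip_width: -0.0001
finger_force: 0.0
```

Run:
```python
from h import *
np.set_printoptions(precision=4,suppress=True)
w=bot.read_camera("wrist");sd=bot.read_camera("side")
s=bot.get_state();print(s["ee_pos"],s["orientation"],s["force"])
for c in("wrist","side"):
  for n in("toggle_tip","hood_bar","hood"):
    for q in bot.recognise(c,n): print(c,n,np.round(q["at"],1),round(q["p"],2),atz(c,q["at"],.0716))
u=np.array([np.cos(.11),np.sin(.11)]);v=np.array([-u[1],u[0]])
P=np.array([.4935,.3715]);b=[*(P-.0173*v),.0716];print("ball pred",b,proj("wrist",b),proj("side",b),"bar pred",proj("wrist",[.5908,.3833,.159]))
cv2.imwrite("pics/w13.png",w);cv2.imwrite("pics/s13.png",sd)
# dark/bright blob analysis around predicted ball
x,y=proj("wrist",b)[0].astype(int);g=cv2.cvtColor(w,6)
print(g[max(0,y-56):y+57:8,x-64:x+65:8])
```

```text
[0.495  0.3717 0.2702] [2.0982 2.3366 0.002 ] [-0.5277  0.0139 -0.2701]
wrist toggle_tip [314.5 229.9] 0.75 [0.4968 0.3622 0.0716]
wrist hood_bar [431.3 235.8] 0.81 [0.5975 0.3676 0.0716]
wrist hood [431.1 232.1] 0.96 [0.5966 0.3708 0.0716]
side hood_bar [265.7 139.1] 0.58 [0.586  0.4133 0.0716]
side hood_bar [310.3 203.3] 0.53 [0.6274 0.0759 0.0716]
side hood [265.3 139.7] 0.63 [0.5842 0.4103 0.0716]
side hood [312.3 204.7] 0.58 [0.6307 0.0689 0.0716]
ball pred [np.float64(0.49539916460448313), np.float64(0.3543045595053491), 0.0716] [[312.5694 238.6858]] [[239.0263 153.6365]] bar pred [[466.5889 247.4499]]
[[183 182 119 123 125 127 126 126 126 126 125 124 125 126  62  90 183]
 [182 182 120 124 124 125 125 123 122 124 125 126 127 126  64  92 181]
 [182 182 118 121 120 154 157 155 156 157 155 155 127 126  64  98 183]
 [183 182 114 119 120 153 156 157 157 157 157 157 126 122  64 104 116]
 [182 182 111 118 120 150 157 156  93 140 155 156 122  84  39 106 116]
 [183 182 108 118 117 147 154 155  94  86 153 154 123  89  39 110 116]
 [183 182 105 117 117 136 150 150  92  82  98 151 123  82  40 114 117]
 [182 183 103 116 116 117 118 118 136  97  97 120 121  94  41 114 116]
 [182 182 101 114 116 117 115 117 112 113 120 121  80  76  41 115 121]
 [182 182 105 114 114 115 116 117 111  74  76  75  75  75  41 178 182]
 [183 182 152 105 104 104  80  69  68  71  71  71  71  72  77  65  64]
 [182 182 182 183 183 181 133 116 117 116 116 116 116 117 182 161  65]
 [183 182 182 182 182 116 116 116 115 117 115 116 116 116 125 182 132]
 [183 182 175 115 116 115 116 117 116 115 116 117 115 117 116 183 182]
 [182 115 116 116 116 116 116 116 116 116 116 116 116 116 116 155 183]]
```

Call:
apply_moves([
  [-0.024,-0.0035,0,0,0],
  [-0.024,-0.0035,0,0,0],
  [0,0,0.04,0,0],
  [0,0,0.04,0,0],
  [0,0,0.04,0,0],
  [0,0,0.04,0,0],
  [0,0,0.02,0,0],
  [0,0,0.013,0,0],
  [0,0,0,0,0],
  [0,0,0,0,0],
])

```text
time: 39.65
ee_pos: [0.4926, 0.3232, 0.0761]
orientation: [-2.099, -2.337, 0.002]
force: [0.1, 0.0, 0.2]
grip_width: 0.0002
finger_force: 0.0
```

Call:
apply_moves([
  [0.006,0,0,0,0],
  [0.006,0,0,0,0],
  [0.006,0,0,0,0],
  [0.006,0,0,0,0],
  [0,0,0,0,0],
])

```text
time: 40.07
ee_pos: [0.4903, 0.349, 0.0778]
orientation: [2.098, 2.338, 0.004]
force: [0.2, 0.1, -0.3]
grip_width: 0.0001
finger_force: 0.0
```

Call:
apply_moves([
  [0.005,0,0,0,0],
  [0.005,0,0,0,0],
  [0.005,0,0,0,0],
  [0.005,0,0,0,0],
  [0,0,0,0,0],
  [0,0,0,0,0],
])

```text
time: 40.57
ee_pos: [0.4877, 0.3649, 0.0766]
orientation: [2.095, 2.337, -0.007]
force: [1.6, -7.1, 2.6]
grip_width: 0.0
finger_force: 3.9
```

Call:
apply_moves([
  [0.002,0,0,0,0],
  [0.002,0,0,0,0],
  [0,0,0,0,0],
  [0,0,0,0,0],
])

```text
time: 40.9
ee_pos: [0.4876, 0.3655, 0.0765]
orientation: [2.091, 2.335, -0.014]
force: [2.9, -16.0, 5.4]
grip_width: 0.0006
finger_force: 7.8
```

Run:
```python
from h import *
s=bot.get_state();print(s["ee_pos"],s["force"],s["ft_torque"])
```

```text
[0.48755057 0.36551658 0.07646851] [  2.88957316 -16.00084301   5.43276089] [-2.60297658 -0.50385158 -0.09046638]
```

Call:
apply_moves([
  [-0.01,0,0,0,0],
  [-0.03,0,0,0,0],
  [0,0,-0.03,0,0],
  [0,0,-0.04,0,0],
  [0,0,-0.04,0,0],
  [0,0,-0.04,0,0],
  [0.03,0.003,-0.04,0,0],
  [0.006,0.003,-0.003,0,0],
  [0,0,0,0,0],
  [0,0,0,0,0],
])

```text
time: 41.73
ee_pos: [0.4931, 0.3629, 0.2622]
orientation: [-2.097, -2.338, 0.002]
force: [-0.1, -0.8, -1.0]
grip_width: -0.0001
finger_force: 0.0
```

Run:
```python
from h import *
np.set_printoptions(precision=4,suppress=True,linewidth=160)
w=bot.read_camera("wrist");s=bot.get_state();print(s["ee_pos"])
for n in("toggle_tip","hood_bar"):
    for q in bot.recognise("wrist",n): print(n,np.round(q["at"],1),round(q["p"],2),atz("wrist",q["at"],.0716))
u=np.array([np.cos(.11),np.sin(.11)]);v=np.array([-u[1],u[0]]);P=np.array([.4935,.3715])
for o in(-.0173,.0173):
    x,y=proj("wrist",[*(P+o*v),.0716])[0].astype(int);print(o,x,y)
g=cv2.cvtColor(w,6);x,y=proj("wrist",[*P,.06])[0].astype(int);print(x,y);print(g[y-64:y+65:6,x-36:x+37:6])
```

```text
[0.4927 0.3622 0.2612]
toggle_tip [314.2 197.4] 0.73 [0.4896 0.3812 0.0716]
toggle_tip [492.4 372.2] 0.32 [0.673  0.2352 0.0716]
hood_bar [438.4 229.3] 0.92 [0.5954 0.3655 0.0716]
-0.0173 317 229
0.0173 317 188
317 206
[[183 183 182 183 183 182 183 182 183 183 183 182 183]
 [176 175 175 174 173 172 171 171 171 170 170 169 169]
 [108 110 112 111 111 112 114 114 115 116 114 116 115]
 [125 125 128 128 129 126 128 129 128 127 125 127 129]
 [125 127 128 129 128 127 128 131 129 126 127 127 128]
 [126 127 127 128 125 127 128 128 126 125 126 125 127]
 [124 127 125 123 125 126 127 126 125 125 127 127 125]
 [124 125 127 125 124 123 124  81  90 126 126 128 126]
 [122 153 155 154 151 121 110 101  99 153 146 127 126]
 [121 157 158 159 143 139 125  98 113 156 152 126 125]
 [122 154 159 159 160  94  81 144 158 157 152 123 124]
 [121 155 158 158 157  90  74 158 157 157 146 123 124]
 [118 146 152 152 153 153 153 152 153 152 146 124  84]
 [119 144 153 154 153 154 153 153 152 153 148 125  79]
 [118 127 145 148 147 144 148 148 143 147 134 124  78]
 [118 118 118 119 116 118 121 119 121 122 121 121  77]
 [117 118 117 118 119 116 117 119 120 121 123 124  80]
 [117 117 116 118 117 117 120 120 121 120 119  78  77]
 [116 115 117 117 117 117 118 117  92  76  75  76  75]
 [113 110 113 114 114  93  75  73  73  73  74  76  75]
 [184 183 122 117 116 116 117 116 118 115 118 117 169]
 [183 183 144 116 116 117 117 116 117 117 117 116 116]]
```

Run:
```python
from h import *
np.set_printoptions(precision=1,suppress=True,linewidth=220)
w1=cv2.imread("pics/w13.png");w2=bot.read_camera("wrist");cv2.imwrite("pics/w14.png",w2)
for w,(x,y) in((w1,(313,222)),(w2,(316,200))):
    h=cv2.cvtColor(w,cv2.COLOR_BGR2HSV);g=cv2.cvtColor(w,6)
    print(x-14,y-28);print("gray");print(g[y-28:y+29:3,x-16:x+17:2]);
    pl=(g>140)&(g<165);ys,xs=np.where(pl[y-40:y+40,x-50:x+50]);print("plate rows",np.percentile(ys,[1,50,99])+y-40,"cols",np.percentile(xs,[1,50,99])+x-50)
```

```text
299 194
gray
[[125 125 125 124 122 122 122 122 123 123 122 122 124 125 125 125 125]
 [151 152 151 151 151 151 152 152 152 152 152 151 150 151 151 152 150]
 [159 159 161 160 159 160 160 160 160 160 160 159 159 160 160 160 160]
 [157 157 157 157 157 156 156 156 157 157 156 155 155 156 156 155 156]
 [157 156 157 157 157 157 156 157 157 156 158 157 157 157 157 158 157]
 [156 158 157 157 157 157 157 157 152 152 155 156 155 155 156 155 156]
 [154 153 154 153 153 153 147 106  94  92  88 137 152 152 152 152 152]
 [156 156 156 156 156 155 119  92  95  90  80  95 153 156 155 155 156]
 [154 154 155 154 155 154 115  92  94  91  78  73 122 149 153 155 153]
 [153 153 152 153 153 151 115  92  93  91  78  73  98 122 147 153 153]
 [151 152 151 151 151 149 114  92  94  92  80  73  96  97 100 129 149]
 [152 151 152 151 152 150 110  93  94  91  80  71  94  99  97  99  98]
 [150 151 151 150 151 149 111  93  93  90  79  71  96  97  98  99  98]
 [136 137 137 136 132 123  91  87  93  91  80  68  82  86  87  86  85]
 [119 119 118 118 116 100 106 119 123 119 111  94  74  75  76  76  78]
 [117 118 118 118 114 
[... 1025 characters left out ...]
1 162 161]
 [156 157 157 157 155 121  89  91  89  78  68  90 126 132 154 155 155]
 [158 157 158 158 158 127  89  91  89  80  70 148 157 156 156 156 155]
 [155 155 155 156 156 147  92  91  89  79  83 152 155 155 155 154 155]
 [154 154 153 154 154 153 146 117 108 130 151 151 153 152 153 153 153]
 [157 156 157 156 155 156 155 156 155 155 156 157 155 156 156 156 156]
 [153 154 154 153 153 153 154 153 153 151 152 152 153 152 152 152 152]
 [154 154 154 154 154 153 153 153 153 154 154 153 155 155 153 154 153]
 [153 153 152 151 152 153 152 152 153 153 151 153 153 153 153 152 153]
 [129 129 128 128 122 122  99  97  98 122 125 125 125 126 126 126 102]]
plate rows [188. 210. 225.] cols [288. 312. 343.]
```

Run:
```python
from h import *
u=np.array([np.cos(.11),np.sin(.11)]);v=np.array([-u[1],u[0]]);P0=np.array([.4935,.3715])
for d in(-.003,0,.003):
    P=P0+d*v
    print(d,[np.round(proj("wrist",[*(P+.036*np.sin(a)*v),.04+.036*np.cos(a)])[0],1).tolist() for a in(.5,.4,.3,.2,.1,0,-.5)],"plate",proj("wrist",[[*(P+o*v),.042] for o in(-.018,0,.018)])[:,1])
print(bot.get_state()["ee_pos"])
```

```text
-0.003 [[317.2, 192.1], [317.2, 196.4], [317.2, 200.8], [317.2, 205.3], [317.2, 209.7], [317.2, 214.1], [317.3, 233.3]] plate [225.63462317 206.10195667 185.97696681]
0 [[317.2, 188.4], [317.2, 192.7], [317.2, 197.1], [317.2, 201.6], [317.2, 206.1], [317.2, 210.5], [317.2, 229.8]] plate [222.4192644  202.78960084 182.56343515]
0.003 [[317.1, 184.7], [317.2, 189.0], [317.2, 193.4], [317.2, 197.9], [317.2, 202.4], [317.2, 206.9], [317.2, 226.3]] plate [219.18802051 199.46067845 179.13261902]
[0.49289985 0.36173732 0.26094528]
```

Toggle is on: the ball at row 192.5 matches the 193 predicted for full throw. Re-gripping the bar to lower the hood.

Call:
apply_moves([
  [0.0027,0.025,0,0,0.35],
  [0.0027,0.025,0,0,0.35],
  [0.0027,0.025,0,0,0.35],
  [0.0027,0.0245,0,0,0.35],
  [0,0,0,0,0.35],
  [0,0,0.03,0,0.35],
  [0,0,0.02,0,0.35],
  [0,0,0,0,0.35],
  [0,0,0,0,0.35],
])

```text
time: 42.68
ee_pos: [0.5903, 0.3832, 0.211]
orientation: [-2.098, -2.336, 0.007]
force: [-0.1, 0.5, 0.5]
grip_width: 0.0302
finger_force: 0.0
```

Run:
```python
from h import *
togo([.5908,.3833,.1588],.11-np.pi/2);s=bot.get_state();print(s["ee_pos"],s["force"])
```

```text
twist -0.17 shift mm [ 0.1  0.7 52.2]
[0.59034861 0.3831944  0.21103078] [-0.06683611  0.51099452  0.4660508 ]
```

Call:
apply_moves([
  [0,0.0005,0.02,0,0.35],
  [0,0,0.02,0,0.35],
  [0,0,0.01,0,0.35],
  [0,0,0.002,0,0.35],
  [0,0,0,0,0.35],
  [0,0,0,0,0.1],
  [0,0,0,0,0.02],
  [0,0,0,0,0.02],
  [0,0,0,0,0.02],
  [0,0,0,0,0.02],
])

```text
time: 43.52
ee_pos: [0.5931, 0.3846, 0.1627]
orientation: [2.098, 2.337, 0.005]
force: [1.3, -0.1, 3.0]
grip_width: 0.0108
finger_force: 25.7
```

Call:
apply_moves([
  [0,-0.0101,-0.0045,0,0.02],
  [0,-0.0105,-0.0036,0,0.02],
  [0,-0.0108,-0.0027,0,0.02],
  [0,-0.0109,-0.0017,0,0.02],
  [0,-0.0111,-0.0008,0,0.02],
  [0,-0.0111,0.0002,0,0.02],
  [0,-0.011,0.0012,0,0.02],
  [0,-0.0109,0.0021,0,0.02],
  [0,-0.0106,0.0031,0,0.02],
  [0,0,0,0,0.02],
  [0,0,0,0,0.02],
])

```text
time: 44.43
ee_pos: [0.4933, 0.3731, 0.1673]
orientation: [-2.097, -2.337, 0.006]
force: [-1.4, -1.1, 3.6]
grip_width: 0.0108
finger_force: 27.4
```

Call:
apply_moves([
  [0,-0.0103,0.004,0,0.02],
  [0,-0.0099,0.0049,0,0.02],
  [0,-0.0095,0.0057,0,0.02],
  [0,-0.009,0.0065,0,0.02],
  [0,-0.0083,0.0073,0,0.02],
  [0,-0.0077,0.008,0,0.02],
  [0,-0.007,0.0086,0,0.02],
  [0,-0.0062,0.0092,0,0.02],
  [0,0,0,0,0.02],
  [0,0,0,0,0.02],
])

```text
time: 45.27
ee_pos: [0.4273, 0.3658, 0.1123]
orientation: [-2.098, -2.337, 0.005]
force: [1.8, -2.1, -2.4]
grip_width: 0.011
finger_force: 28.1
```

Call:
apply_moves([
  [0,-0.0054,0.0097,0,0.02],
  [0,-0.0045,0.0101,0,0.02],
  [0,-0.0036,0.0105,0,0.02],
  [0,0,0,0,0.02],
  [0,0,0,0,0.02],
])

```text
time: 45.68
ee_pos: [0.4142, 0.3644, 0.0829]
orientation: [-2.099, -2.337, 0.004]
force: [-0.0, -3.5, -0.8]
grip_width: 0.0104
finger_force: 28.8
```

Call:
apply_moves([
  [0,-0.0005,0.002,0,0.02],
  [0,-0.0005,0.002,0,0.02],
  [0,0,0.001,0,0.02],
  [0,0,0,0,0.02],
  [0,0,0,0,0.02],
])

```text
time: 46.1
ee_pos: [0.4133, 0.3643, 0.0797]
orientation: [2.099, 2.337, -0.001]
force: [-2.4, -6.7, 8.2]
grip_width: 0.0105
finger_force: 29.7
```

Call:
apply_moves([
  [0,0,0.002,0,0.02],
  [0,0,0.001,0,0.02],
  [0,0,0,0,0.02],
  [0,0,0,0,0.02],
])

```text
time: 46.43
ee_pos: [0.4133, 0.3644, 0.0792]
orientation: [2.098, 2.338, 0.0]
force: [-5.9, -9.1, 24.5]
grip_width: 0.0106
finger_force: 31.3
```

Call:
apply_moves([
  [0,0,-0.002,0,0.02],
  [0,0,0,0,0.3],
  [0,0,0,0,0.3],
  [0,0,0,0,0.3],
  [0,0,0,0,0.3],
  [0,0,-0.02,0,0.3],
  [0,0,-0.04,0,0.3],
  [0,0,-0.04,0,0.3],
  [0,0,-0.04,0,0.3],
  [0,-0.02,-0.04,0,0.3],
  [0,-0.03,0,0,0.3],
  [0,-0.03,0,0,0.3],
  [0,0,0,0,0.3],
  [0,0,0,0,0.3],
])

```text
time: 47.6
ee_pos: [0.3343, 0.3566, 0.2548]
orientation: [-2.097, -2.339, -0.001]
force: [-0.0, -0.6, 0.4]
grip_width: 0.0254
finger_force: 0.0
```

Run:
```python
from h import *
np.set_printoptions(precision=4,suppress=True)
t=bot.read_camera("top");sd=bot.read_camera("side");cv2.imwrite("pics/top_end.png",t);cv2.imwrite("pics/side_end.png",sd)
for c in("top","side"):
  for n in("hood","hood_bar","stylus","holder_top","plate_ear","plate_shell","sprayer","tub","palette_knife"):
    print(c,n,[(np.round(q["at"]).tolist(),round(q["p"],2)) for q in bot.recognise(c,n)])
s0=cv2.imread("pics/side0.png")
d=cv2.absdiff(s0,sd).max(2)
for n,(x0,y0,x1,y1) in {"hood":(200,130,265,185),"stylus":(225,210,265,270),"tub":(293,132,330,160),"sprayer":(375,200,410,275),"knife":(355,340,450,395)}.items():
    k=d[y0:y1,x0:x1];print(n,k.mean().round(1),(k>40).sum())
s=bot.get_state();print(s["ee_pos"],s["time"],s["force"])
```

```text
top hood [([140.0, 282.0], 0.66), ([322.0, 173.0], 0.59)]
top hood_bar [([142.0, 278.0], 0.7)]
top stylus [([273.0, 297.0], 0.55)]
top holder_top [([282.0, 296.0], 0.66)]
top plate_ear [([199.0, 236.0], 0.93), ([273.0, 298.0], 0.7)]
top plate_shell [([412.0, 289.0], 0.79), ([138.0, 279.0], 0.64), ([281.0, 240.0], 0.63), ([488.0, 247.0], 0.55)]
top sprayer [([321.0, 174.0], 0.66), ([200.0, 235.0], 0.3)]
top tub [([148.0, 202.0], 0.56)]
top palette_knife [([430.0, 198.0], 0.75)]
side hood [([235.0, 153.0], 0.95)]
side hood_bar [([234.0, 153.0], 0.6)]
side stylus [([242.0, 234.0], 0.56)]
side holder_top [([244.0, 250.0], 0.73)]
side plate_ear [([287.0, 180.0], 0.55)]
side plate_shell [([305.0, 232.0], 0.86), ([288.0, 375.0], 0.84), ([374.0, 447.0], 0.8), ([413.0, 366.0], 0.65)]
side sprayer [([393.0, 242.0], 0.65)]
side tub []
side palette_knife [([413.0, 367.0], 0.94)]
hood 14.2 660
stylus 2.1 0
tub 1.7 0
sprayer 1.4 0
knife 1.3 0
[0.3355 0.3564 0.2546] 48.6 [-0.215   0.6615  0.2005]
```

Side view: stylus, tub, sprayer and knife are unchanged. Clearing the arm to check the hood against the first picture.

Call:
apply_moves([
  [0.034,-0.021,0,0,0.3],
  [0.034,-0.021,0,0,0.3],
  [0.034,-0.021,0,0,0.5],
  [0.034,-0.021,0,0,0.8],
  [0.034,-0.021,0,0,1],
  [0.033,-0.022,0,0,1],
  [0,0,0,0,1],
  [0,0,0,0,1],
  [0,0,0,0,1],
])

```text
time: 49.35
ee_pos: [0.1875, 0.5442, 0.2542]
orientation: [2.097, 2.338, -0.001]
force: [-0.4, -0.1, 0.1]
grip_width: 0.0854
finger_force: 0.0
```

Run:
```python
from h import *
np.set_printoptions(precision=4,suppress=True)
t=bot.read_camera("top");sd=bot.read_camera("side")
for a,b,R_ in((cv2.imread("pics/side0.png"),sd,{"hood":(200,130,265,185),"stylus":(225,210,265,270)}),(cv2.imread("pics/top0.png"),t,{"hood":(118,255,170,312),"stylus":(262,280,292,310),"tub":(130,180,168,222)})):
  for n,(x0,y0,x1,y1) in R_.items():
    A=a[y0:y1,x0:x1];B=b[y0:y1,x0:x1];k=cv2.absdiff(A,B).max(2)
    e=lambda q:cv2.Laplacian(cv2.GaussianBlur(cv2.cvtColor(q,6),(3,3),0),cv2.CV_32F)
    print(n,k.mean().round(1),(k>40).sum(),cv2.phaseCorrelate(e(A),e(B)))
# plate straightness: bright/aluminium plate in top vs stand model
yaw=-np.radians(4.4)
print(bot.get_state()["time"],bot.get_state()["dq"])
```

```text
hood 2.3 2 ((0.3578726322413317, -0.05804201218172267), 0.9260814633634356)
stylus 2.3 0 ((0.2696947631931401, 0.08427829447413515), 0.9500872778892517)
hood 1.5 3 ((0.011960898114601548, -0.13851364134186284), 0.863851531346639)
stylus 2.3 0 ((0.031981769493233614, 0.10622674304882018), 0.8713109812471602)
tub 1.3 0 ((0.014730074857961739, 0.4953247994152541), 0.9337039351463318)
49.45 [-0.0104 -0.0059  0.0012  0.006  -0.0007  0.0012]
```

```bash
python3 -c "
from plant import bot
print(bot.hand_in())"
```

```text
the job is handed in; nothing more can be done
None
```

I handed the job in at about 49 s: the ear plate is on the left stud and the shell plate on the right, both pushed to the slot's end stop, and there was no leaf plate. The timer button was pressed to its stop, the stylus stands back in its holder, the switch is on, and the hood is shut, matching the starting picture; no verdict came back from the hand-in.

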